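Reset the stamping press table

ROBOT

A 6-joint arm with a two-finger parallel gripper is mounted at the origin on the work surface. World frame = base frame: x ahead of the robot, y to its left, z up, the work surface at z = 0. Lengths are in mm, angles in rad, forces in N, time in s.
With the tool pointing down it reaches from about 325 to 750 mm from the base axis. Payload 7.6 kg.
Tool frame: the origin (TCP) lies at the very end of the fingers, on their centre line; the grasp point (between the pads) lies 19 mm behind it (bot.pinch_z is the distance from the TCP to the grasp point, in mm); y points along the fingers, x is the direction in which the jaws open and shut, and the axes are right-handed (so a half turn about y gives the same grasp; the last joint's range is limited). The gripper opens to 85 mm and grips with 20 to 120 N. Pads are 22 mm wide; open, the fingers measure 114 mm over their backs; the gripper's body (76 mm by 85 mm) begins 54 mm behind the grasp point. The pads swing forward as they close: fully open they stand 13 mm farther back than shut.
Start: joints at [-1.238, 0.052, 1.401, -0, 1.689, -0.07], TCP at [205.824, -482.993, 231.323] pointing down, gripper open.
Joint ranges: [-2.9, 2.9], [-0.91, 2.17], [0.12, 2.37], [-1.06, 4.2], [0.26, 2.73], [-2.93, 2.93]. Speed limits (rad/s): [2.57, 2.57, 3.01, 3.14, 3.14, 3.14].

INTERFACE

Orientations are given as a rotation vector (axis times angle).
In Python, from rig import bot gives the robot as it stands.
- The arm moves only by the tool play_rows, never from a script. Its argument "rows" is one flat list of numbers, 7 for each row, row after row: the shift along the tool's x, y, z scaled (see below), then the turn, a rotation vector about the tool's x, y, z scaled (see below), then the closure, from 0 (fully open) to 1 (shut). A call has 1 to 20 rows; each row shifts and turns the commanded pose from where the row before left it, along the tool's axes as they then stand; what a row does not reach is not made up. The controller multiplies each number of a shift by 0.03 m and each number of a turn by 6 degrees. A row lasts 1/12 s, in which the tool goes at most 41.7 mm and 7.16 degrees, less where a joint would pass 70% of its speed; a pose out of reach is approached as far as the arm can. A call with a number of a shift or a turn outside -1 to 1 is refused whole. A call with a gripper value outside its range is refused whole. The fingers move at their own pace and stop on an object; the grip force is fixed at half the most. Time passes only in rows, so rows that do not move let the fingers close. It gives the time, the measured TCP pose, the force and the opening at its end, in the units of the state.
- bot.sense(): the state, without advancing time (a new reading comes with each control period).
- bot.camera(name): name is "side" or "top" or "wrist"; returns a dict with "pixels" (480x640x3 uint8, red, green, blue), "mtx" (3x3 intrinsics, pixels), "k1" (the pictures are not rectified: a ray, as slopes to the right and down, at radius r is drawn at 1 + k1 r^2 times it, then the intrinsics apply), "cam_to_world" (4x4, takes a point from camera to world coordinates); the wrist camera has in their place "hand_eye" (4x4, takes a point from camera to tool coordinates, whose origin is the TCP and whose axes are the tool frame's). Camera axes: x right, y down, z forward; pixel columns grow to the right and rows downward; lengths in mm; the calibration is good to about 2 mm. A picture is of the moment at which its call begins: read the wrist's pose just before it. There is no depth.
- bot.finish_job(): hands the job in, once; it reports no verdict.
Trained networks look in a picture, given as the dict that the camera call returned (one of the last four; its "shot" number tells which), for a name from the list of things; names that differ only in an ending like _2 or _b are one class to them, and where a whole thing is asked for, a point or a joint stands for the part that bears it (a point fixed in the world has none). Each returns a list of dicts, best first, with "p" (0 to 1); they miss things now and then, are a little off and sometimes report something else, mostly with a low value. They report only what shows in the picture. A call takes as long as a camera call. They do not tell look-alikes from the thing itself.
- bot.regions_of(name, picture): "region" (480x640 bool, what is visible of it) and "pixel" ([column, row] in pixels, amid what is visible of it).
The state is a dict: "t": time; "joint_pos": joint angles; "dq": joint speeds; "joint_efforts": joint torques, N m; "tool_pos": TCP position; "eef_rot": TCP orientation; "force": force on the tool from outside, world axes, zero at the start; "moment": the same for the moment, N m; "gripper_width": finger opening in mm.
Only numpy, scipy, OpenCV 4.12 (cv2) and the standard library are available. Lean on these libraries where they do the work, as an engineer would, in place of code of your own. Each camera call takes 0.05 s, during which the arm holds its last target. There are 200 camera calls.

TASK

Get the stamping table ready for the next group: first flip the toggle on the press's control box over to off, then with the power off lay all the loose wooden blanks flat in the row trays, the small ones in the narrow tray and the large ones in the wide tray. Then flip the toggle back to on and try the press once: bring its lever all the way down, pause there a moment, and ease it slowly back up to the top without letting it fly up. Do not disturb the glue stick, stapler, card tube or scissors.

Things in the scene. Friction and masses are not known exactly. Their poses are not given: they have to be found in the camera images.
- small1: Small round blank of plain light wood, a disc 36 mm in diameter and 16 mm thick, both faces alike. Origin at the centre of its underside as it lies at the start, z along the disc's axis. May be absent (None from the start).
- small1_center (a point): Centre of blank small1 (8 mm above whatever it lies flat on).
- small2: Small round blank of plain light wood, a disc 36 mm in diameter and 16 mm thick, both faces alike. Origin at the centre of its underside as it lies at the start, z along the disc's axis. May be absent (None from the start).
- small2_center (a point): Centre of blank small2 (8 mm above whatever it lies flat on).
- small3: Small round blank of plain light wood, a disc 36 mm in diameter and 16 mm thick, both faces alike. Origin at the centre of its underside as it lies at the start, z along the disc's axis. May be absent (None from the start).
- small3_center (a point): Centre of blank small3 (8 mm above whatever it lies flat on).
- large1: Large round blank of plain light wood, a disc 46 mm in diameter and 16 mm thick, both faces alike. Origin at the centre of its underside as it lies at the start, z along the disc's axis. May be absent (None from the start).
- large1_center (a point): Centre of blank large1 (8 mm above whatever it lies flat on).
- large2: Large round blank of plain light wood, a disc 46 mm in diameter and 16 mm thick, both faces alike. Origin at the centre of its underside as it lies at the start, z along the disc's axis. May be absent (None from the start).
- large2_center (a point): Centre of blank large2 (8 mm above whatever it lies flat on).
- large3: Large round blank of plain light wood, a disc 46 mm in diameter and 16 mm thick, both faces alike. Origin at the centre of its underside as it lies at the start, z along the disc's axis. May be absent (None from the start).
- large3_center (a point): Centre of blank large3 (8 mm above whatever it lies flat on).
- small_tray: Row tray for the small blanks (36 mm): a fixed plywood tray, open above, whose inside is 156 mm long and 46 mm wide (the narrower of the two trays), floor 3 mm above the table, walls 4 mm thick with their rim 9 mm above the table. It takes three blanks lying flat one behind the other. Origin under its centre at table height, x along the row, y across, z up.
- large_tray: Row tray for the large blanks (46 mm): a fixed plywood tray, open above, whose inside is 156 mm long and 56 mm wide (the wider of the two trays), floor 3 mm above the table, walls 4 mm thick with their rim 9 mm above the table. It takes three blanks lying flat one behind the other. Origin under its centre at table height, x along the row, y across, z up.
- control: Fixed grey control box of the press, 80 x 120 x 58 mm (x, y, z), with a black panel on the face towards the robot and one bat toggle in the middle of its top. Origin at the centre of its underside at table height, z up.
- toggle (a joint): Bat toggle of the control box: a steel bat, 9 to 13 mm thick, pivoting 60 mm above the box's origin about a line along the box's x, its end 44 mm from the pivot. 0 rad: leaning 0.35 rad to the box's +y side, OFF. 0.70 rad: leaning 0.35 rad to the box's -y side, ON. A spring (about 3 N at the end of the bat) snaps it away from the middle (0.35) to whichever side it is on. At the start it is on.
- press: Fixed hand-lever stamping press, grey: base plate 200 x 120 mm, column at the back, head with its top 200 mm above the table reaching from 80 mm behind to 50 mm in front of the origin (60 mm wide). Origin at the centre of the base's underside, -x is its front, where the lever sticks out.
- lever (a joint): Press lever: a steel arm that sticks out of the head's front and up, with a black cross bar at its end. 0 rad: fully up (home), 0.70 rad above level; 0.90 rad: fully down, 0.20 rad below level. Sprung back up: about 4 N at the bar to start it, about 9 N at the bottom; let go, it flies up hard. Press the bar down from above along its arc, or hold it.
- lever_bar (a point): Middle of the lever's black cross bar, 22 mm thick and 112 mm long, lying level along the press's y; 170 mm from the pivot.
- lever_pivot (a point): The lever's pivot: 55 mm in front of the press's origin and 155 mm above the table; its line runs along the press's y. Orientation as the press.
- glue: Bystander: glue stick standing upright, 29 mm in diameter, 105 mm tall. Origin under its centre.
- stapler: Bystander: black stapler, 150 x 36 x 62 mm. Origin at the centre of its underside, long along x.
- card_tube: Bystander: upright gold card tube, 60 mm in diameter, 110 mm tall. Origin under its centre.
- scissors: Bystander: scissors lying flat, 175 mm long along x, 8 mm thick. Origin near the screw.
Mind the look-alikes: they are no part of the job. What is shaped like the large3 but green or red is not meant. Leave any red or yellow look-alike of the large1 alone.

How it is judged (in metres and radians):
On the way, in this order (a step that is already met when the one before it is completed fails the run):
1. the toggle has been flipped to off (value of joint toggle below 0.08 rad), for 0.2 s.
2. with the toggle off, every blank present lies flat in the tray of its size (x of small1_center in the frame of small_tray between -0.065 and 0.065 m and y of small1_center in the frame of small_tray between -0.007 and 0.007 m and z of small1_center in the frame of small_tray between 0.008 and 0.014 m and angle between the z axis of each of small1, small2, small3 and the z axis of small_tray, either way round below 0.1 rad and linear speed of each of small1, small2, small3, large1, large2, large3 below 0.03 m/s and x of small2_center in the frame of small_tray between -0.065 and 0.065 m and y of small2_center in the frame of small_tray between -0.007 and 0.007 m and z of small2_center in the frame of small_tray between 0.008 and 0.014 m and x of small3_center in the frame of small_tray between -0.065 and 0.065 m and y of small3_center in the frame of small_tray between -0.007 and 0.007 m and z of small3_center in the frame of small_tray between 0.008 and 0.014 m and x of large1_center in the frame of large_tray between -0.065 and 0.065 m and y of large1_center in the frame of large_tray between -0.007 and 0.007 m and z of large1_center in the frame of large_tray between 0.008 and 0.014 m and angle between the z axis of each of large1, large2, large3 and the z axis of large_tray, either way round below 0.1 rad and x of large2_center in the frame of large_tray between -0.065 and 0.065 m and y of large2_center in the frame of large_tray between -0.007 and 0.007 m and z of large2_center in the frame of large_tray between 0.008 and 0.014 m and x of large3_center in the frame of large_tray between -0.065 and 0.065 m and y of large3_center in the frame of large_tray between -0.007 and 0.007 m and z of large3_center in the frame of large_tray between 0.008 and 0.014 m and value of joint toggle below 0.08 rad), for 0.2 s.
3. the toggle has been flipped back to on (value of joint toggle above 0.62 rad), for 0.2 s.
4. with the toggle on, the lever has been brought all the way down (beyond 0.82 rad of 0.90) and held there 0.2 s (value of joint lever above 0.82 rad and value of joint toggle above 0.62 rad), for 0.2 s.
5. the lever is back at the top (below 0.05 rad) (value of joint lever below 0.05 rad), for 0.2 s.
At the end, for the whole second after the job is handed in: Every blank present lies flat and still (tilt under 0.1 rad) on the floor of the tray of its size, its centre within 65 mm of the tray's middle along the row and 7 mm across; the toggle is on (above 0.62 rad) and the lever at the top (below 0.05 rad) (x of small1_center in the frame of small_tray between -0.065 and 0.065 m and y of small1_center in the frame of small_tray between -0.007 and 0.007 m and z of small1_center in the frame of small_tray between 0.008 and 0.014 m and angle between the z axis of each of small1, small2, small3 and the z axis of small_tray, either way round below 0.1 rad and linear speed of each of small1, small2, small3, large1, large2, large3 below 0.03 m/s and x of small2_center in the frame of small_tray between -0.065 and 0.065 m and y of small2_center in the frame of small_tray between -0.007 and 0.007 m and z of small2_center in the frame of small_tray between 0.008 and 0.014 m and x of small3_center in the frame of small_tray between -0.065 and 0.065 m and y of small3_center in the frame of small_tray between -0.007 and 0.007 m and z of small3_center in the frame of small_tray between 0.008 and 0.014 m and x of large1_center in the frame of large_tray between -0.065 and 0.065 m and y of large1_center in the frame of large_tray between -0.007 and 0.007 m and z of large1_center in the frame of large_tray between 0.008 and 0.014 m and angle between the z axis of each of large1, large2, large3 and the z axis of large_tray, either way round below 0.1 rad and x of large2_center in the frame of large_tray between -0.065 and 0.065 m and y of large2_center in the frame of large_tray between -0.007 and 0.007 m and z of large2_center in the frame of large_tray between 0.008 and 0.014 m and x of large3_center in the frame of large_tray between -0.065 and 0.065 m and y of large3_center in the frame of large_tray between -0.007 and 0.007 m and z of large3_center in the frame of large_tray between 0.008 and 0.014 m and value of joint toggle above 0.62 rad and value of joint lever below 0.05 rad); the robot touches nothing.
It fails at once if the lever flies up (faster than 1.8 rad/s upward while more than 0.15 rad below the top) (value of joint lever above 0.15 rad and velocity of joint lever below -1.8 rad/s).
It fails at once if a bystander (glue stick, stapler, card tube, scissors) is moved more than 30 mm or the glue stick or tube tips over (distance of any of glue, stapler, card_tube, scissors from where it was at the start of the episode above 0.03 m or angle between any of glue, card_tube's own z axis and vertical above 0.5 rad).
Of small1, small2, small3, large1, large2, large3 only 4 to 6 are there at a start; the rules pass over those that are not, and their reading is None.
At some moment in a run one of small1, small2, small3, large1, large2, large3 may be knocked a few centimetres aside while the robot is not near it.
It also fails if it takes over 208 s, if anything falls off the work surface, if the arm or the gripper's body presses on something with over 40 N, if the wrist force passes 120 N, or if a joint passes its speed limit or range.

## Working session

There is one attempt and no reset: what is moved stays moved. The work goes in short steps, Python scripts to look and compute and a tool call to move; the robot and the scene stay as the last step left them, time stands still between calls to the robot, and variables do not carry over. Pictures are saved under pics/ and viewed, about 12 in all and at most 16, crops included, and the job is handed in when it is done.

Besides the shell and the picture viewer there is one more tool, called after ">>>" as a command line: name --argument value ..., lists and objects as JSON in quotes. play_rows: Moves the arm, as the interface text tells. Its arguments: {"type":"object","properties":{"rows":{"type":"array"}},"required":["rows"]}

```bash
mkdir -p pics; ls; cat > h.py <<'E'
import numpy as np, cv2
from scipy.spatial.transform import Rotation as R
from rig import bot
def ray(pic,px,T=None):
    K=np.array(pic['mtx']); k1=pic['k1']
    d=np.array([(px[0]-K[0,2])/K[0,0],(px[1]-K[1,2])/K[1,1]])
    u=d.copy()
    for _ in range(20): u=d/(1+k1*(u@u))
    T=np.array(pic['cam_to_world']) if T is None else T
    return T[:3,3],T[:3,:3]@np.array([u[0],u[1],1])
def at_z(pic,px,z,T=None):
    o,d=ray(pic,px,T); return o+d*(z-o[2])/d[2]
def proj(pic,p,T=None):
    T=np.array(pic['cam_to_world']) if T is None else T
    c=np.linalg.inv(T)@np.append(p,1); u=c[:2]/c[2]; u=u*(1+pic['k1']*(u@u))
    K=np.array(pic['mtx']); return np.array([K[0,0]*u[0]+K[0,2],K[1,1]*u[1]+K[1,2]])
def toolT(s):
    T=np.eye(4);T[:3,:3]=R.from_rotvec(s['eef_rot']).as_matrix();T[:3,3]=s['tool_pos'];return T
def wristT(s,pic): return toolT(s)@np.array(pic['hand_eye'])
def save(pic,n): cv2.imwrite('pics/'+n,cv2.cvtColor(np.ascontiguousarray(pic['pixels']),cv2.COLOR_RGB2BGR))
E
python3 - <<'E'
from h import *
s=bot.sense();print({k:np.round(v,3) for k,v in s.items()});print(bot.pinch_z); print(toolT(s).round(3))
for c in ['top','side']:
    p=bot.camera(c);save(p,c+'0.png');T=np.array(p['cam_to_world']);print(c,T.round(2).tolist(),np.array(p['mtx']).round(1).tolist(),p['k1'])
    for n in ['small1','large1','small_tray','large_tray','control','toggle','press','lever_bar','lever','glue','stapler','card_tube','scissors']:
        try:
            for r in bot.regions_of(n,p)[:8]:
                a=int(r['region'].sum());print(n,round(r['p'],2),np.round(r['pixel'],1),a,at_z(p,r['pixel'],16)[:2].round(1),np.round(p['pixels'][int(r['pixel'][1]),int(r['pixel'][0])]))
        except Exception as e: print(n,e)
E
```

```text
pics
{'t': np.float64(0.0), 'joint_pos': array([-1.238,  0.053,  1.402,  0.   ,  1.689, -0.07 ]), 'dq': array([ 0.   , -0.001, -0.   ,  0.003, -0.001, -0.   ]), 'joint_efforts': array([-1.0000e-03, -3.8167e+01, -3.6019e+01, -0.0000e+00,  6.0000e-03,
        0.0000e+00]), 'tool_pos': array([ 205.722, -482.678,  230.457]), 'eef_rot': array([-1.372,  0.908, -0.906]), 'force': array([0.646, 0.397, 0.119]), 'moment': array([ 0.049, -0.03 ,  0.005]), 'gripper_width': np.float64(85.494)}
18.700000000000003
[[ 3.92000e-01 -1.00000e-03  9.20000e-01  2.05722e+02]
 [-9.20000e-01  2.00000e-03  3.92000e-01 -4.82678e+02]
 [-2.00000e-03 -1.00000e+00  0.00000e+00  2.30457e+02]
 [ 0.00000e+00  0.00000e+00  0.00000e+00  1.00000e+00]]
top [[-0.0, -0.99, 0.16, 431.4], [-1.0, 0.0, 0.01, -44.59], [-0.01, -0.16, -0.99, 1309.76], [0.0, 0.0, 0.0, 1.0]] [[504.7, 0.0, 328.6], [0.0, 504.7, 239.0], [0.0, 0.0, 1.0]] -0.020567988996962775
small1 0.6 [391.1 322.7] 160 [ 426.5 -194.3] [116  98  70]
large1 0.8 [408.2 286.7] 249 [ 517.3 -239.9] [ 57 104  63]
large1 0.78 [465.8 330. ] 240 [ 407.9 -382.6] [124  51  45]

[... 1918 characters left out ...]
127 125]
control 0.72 [252.1 325. ] 1014 [670.7 162.6] [41 40 39]
press 0.92 [192.1 355.4] 9555 [715.3 314. ] [143 141 144]
lever_bar 0.83 [251.9 324.4] 1094 [672.5 161.2] [39 38 36]
lever 0.82 [249.5 325.3] 1119 [675.1 166.7] [42 40 40]
lever 0.6 [194.7 355. ] 9434 [711.4 309.9] [65 64 65]
glue 0.66 [260.5 256.9] 365 [840.2 -77.7] [115  99  31]
glue 0.35 [226.9 290.7] 1133 [812.   93.1] [95 75 41]
stapler 0.44 [193.9 354.9] 9248 [713.1 310.6] [87 86 87]
stapler 0.26 [397.5 225.7] 326 [ 595.1 -438.3] [124 121 121]
stapler 0.21 [363.8 313.9] 1211 [472.4 -10.9] [173 146 102]
card_tube 0.96 [224.5 288.5] 1164 [823.8  89.3] [94 76 41]
scissors 0.81 [393.9 225. ] 344 [ 606.5 -436.4] [160 156 158]
```

```bash
cd pics; python3 -c "
import cv2
a=cv2.imread('top0.png')[140:360,80:540];b=cv2.imread('side0.png')
cv2.imwrite('v1.png',cv2.resize(a,(800,383),interpolation=cv2.INTER_CUBIC))
cv2.imwrite('v2.png',cv2.resize(b[190:460,90:490],(800,540),interpolation=cv2.INTER_CUBIC))"
```

```text
(no output)
```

View pics/v1.png

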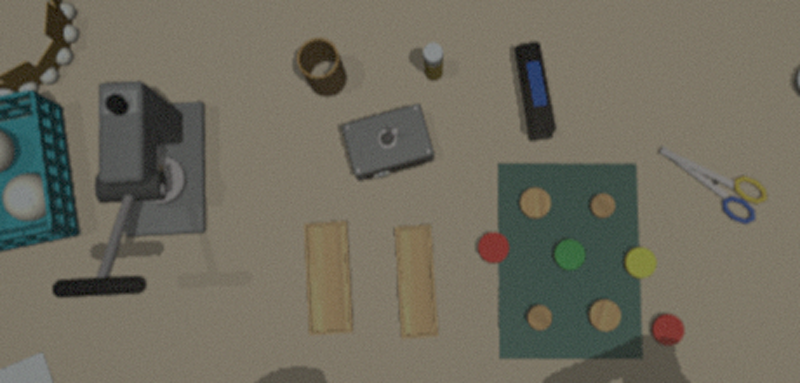

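View pics/v2.png

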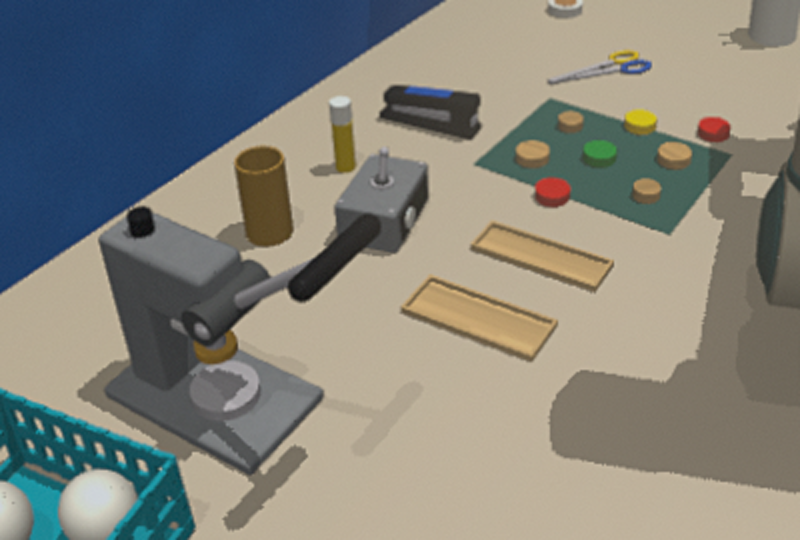

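Top view (crop): two small blanks at full-image pixels (427,258) and (390,322), and two large at (388,256) and (428,321). Coloured look-alikes lie between them. The trays are at (319,304) narrow and (270,299) wide, the control box at (302,223), and the lever bar at (140,304).

```bash
python3 - <<'E'
from h import *
p=bot.camera('top');q=bot.camera('side')
f=lambda x,y:(80+x/1.739,140+y/1.739)
g=lambda x,y:(90+x/2,190+y/2)
def tri(a,b):
    o1,d1=ray(p,a);o2,d2=ray(q,b);A=np.stack([d1,-d2],1);t=np.linalg.lstsq(A,o2-o1,rcond=None)[0]
    x,y=o1+d1*t[0],o2+d2*t[1];return ((x+y)/2).round(1),round(np.linalg.norm(x-y),1)
for n,c in dict(L_a=(535,202),S_a=(603,205),S_b=(540,317),L_b=(605,315)).items(): print(n,at_z(p,f(*c),16)[:2].round(1))
for n,c in dict(L_a=(532,150),S_a=(570,118),S_b=(647,187),L_b=(674,152)).items(): print('side',n,at_z(q,g(*c),16)[:2].round(1))
# boxes via region homography
for n,z in (('small_tray',9),('large_tray',9)):
    r=bot.regions_of(n,p)[0];c=max(cv2.findContours(r['region'].astype(np.uint8),0,1)[0],key=cv2.contourArea)[:,0]
    w=np.array([at_z(p,x,z)[:2] for x in c],np.float32);print(n,cv2.minAreaRect(w))
print('ctl top corners',[at_z(p,f(*c),58)[:2].round(0) for c in [(341,124),(419,104),(433,154),(355,176)]])
print('ctl side corners',[at_z(q,g(*c),58)[:2].round(0) for c in [(341,195),(376,153),(428,163),(403,215)]])
print('bar ends top',[at_z(p,f(*c),264.5)[:2].round(0) for c in [(57,288),(143,284)]])
print('bar ends side',[at_z(q,g(*c),264.5)[:2].round(0) for c in [(300,290),(372,226)]])
print('bar tri',tri(f(57,288),g(300,290)),tri(f(143,284),g(372,226)))
print('bat',tri(f(388,134),g(384,150)))
print('press base',[at_z(p,f(*c),15)[:2].round(0) for c in [(204,102),(206,233),(130,233)]])
print('press side',[at_z(q,g(*c),15)[:2].round(0) for c in [(322,395),(252,465),(107,392)]])
print('glue,stap,tube base', [at_z(q,g(*c),0)[:2].round(0) for c in [(344,168),(268,238),(475,130),(385,115)]])
E
```

```text
L_a [ 596.1 -188.9]
S_a [ 591.4 -289.7]
S_b [ 427.6 -192.9]
L_b [ 430.2 -287.5]
side L_a [ 593.7 -182.8]
side S_a [ 589.2 -282.4]
side S_b [ 424.9 -185.9]
side L_b [ 428.2 -279.3]
small_tray ((481.24749755859375, -11.705055236816406), (161.20486450195312, 54.38164138793945), 3.6727230548858643)
large_tray ((486.4510498046875, 118.45692443847656), (160.8558807373047, 65.00777435302734), 3.971477746963501)
ctl top corners [array([706.,  96.]), array([736., -17.]), array([661., -38.]), array([629.,  75.])]
ctl side corners [array([708.,  80.]), array([728., -16.]), array([658., -33.]), array([621.,  72.])]
bar ends top [array([462., 408.]), array([467., 306.])]
bar ends side [array([461., 409.]), array([463., 314.])]
bar tri (array([462.1, 408.4, 263.9]), np.float64(0.9)) (array([468. , 308.1, 258.3]), np.float64(1.3))
bat (array([681.6,  25. , 101.9]), np.float64(0.6))
press base [array([750., 310.]), array([551., 299.]), array([551., 413.])]
press side [array([548., 315.]), array([546., 421.]), array([735., 436.])]
glue,stap,tube base [array([799., -31.]), array([783., 139.]), array([ 700., -206.]), array([ 835., -171.])]
```

>>> play_rows --rows '[0, 0, 0, 0, -1, 0, 1, 0, 0, 0, 0, -1, 0, 1, 0, 0, 0, 0, -1, 0, 1, 0, 0, 0, 0, -1, 0, 1, 0, 0, 0, 0, -1, 0, 1, 0, 0, 0, 0, -1, 0, 1, 0, 0, 0, 0, -1, 0, 1, 0, 0, 0, 0, -1, 0, 1, 0, 0, 0, 0, -1, 0, 1, 0, 0, 0, 0, -1, 0, 1, 0, 0, 0, 0, -1, 0, 1, 0, 0, 0, 0, -0.15, 0, 1]'

```text
t: 2.6
tool_pos: [205.8, -483.0, 231.3]
eef_rot: [-1.571, -0.003, 0.003]
force: [-0.1, 0.1, -0.4]
gripper_width: 0.5
```

>>> play_rows --rows '[0.5, 0, 0.5, 0, 0, 0, 1, 0.75, 0, 0.75, 0, 0, 0, 1, 0.75, 0, 0.75, 0, 0, 0, 1, 0.75, 0, 0.75, 0, 0, 0, 1, 0.75, 0, 0.75, 0, 0, 0, 1, 0.75, 0, 0.75, 0, 0, 0, 1, 0.75, 0, 0.75, 0, 0, 0, 1, 0.75, 0, 0.75, 0, 0, 0, 1, 0.75, 0, 0.75, 0, 0, 0, 1, 0.75, 0, 0.75, 0, 0, 0, 1, 0.75, 0, 0.75, 0, 0, 0, 1, 0.75, 0, 0.75, 0, 0, 0, 1, 0.75, 0, 0.75, 0, 0, 0, 1, 0.75, 0, 0.75, 0, 0, 0, 1, 0.75, 0, 0.75, 0, 0, 0, 1, 0.75, 0, 0.75, 0, 0, 0, 1, 0.75, 0, 0.75, 0, 0, 0, 1, 0.75, 0, 0.75, 0, 0, 0, 1, 0.75, 0, 0.75, 0, 0, 0, 1, 0.5, 0, 0.5, 0, 0, 0, 1]'

```text
t: 4.27
tool_pos: [642.3, -45.8, 230.8]
eef_rot: [-1.57, 0.001, -0.001]
force: [-0.7, -0.9, -0.1]
gripper_width: -0.1
```

```bash
python3 - <<'E'
from h import *
s=bot.sense();p=bot.camera('wrist');save(p,'w1.png');T=wristT(s,p)
print(s['t'],s['tool_pos'].round(1),s['joint_pos'].round(2),toolT(s)[:3,:3].round(3).tolist());print(np.array(p['hand_eye']).round(2).tolist(),np.array(p['mtx']).round(1).tolist())
print(s['gripper_width'])
E
```

```text
4.2667 [642.3 -45.8 230.8] [-0.13  0.4   1.01  0.    1.74 -0.13] [[1.0, -0.0, 0.002], [-0.002, 0.0, 1.0], [-0.0, -1.0, 0.0]]
[[1.0, -0.0, 0.0, -0.0], [-0.0, -0.31, 0.95, -143.41], [-0.0, -0.95, -0.31, 78.59], [0.0, 0.0, 0.0, 1.0]] [[394.7, 0.0, 326.4], [0.0, 394.7, 240.6], [0.0, 0.0, 1.0]]
-0.10706745132604084
```

View pics/w1.png

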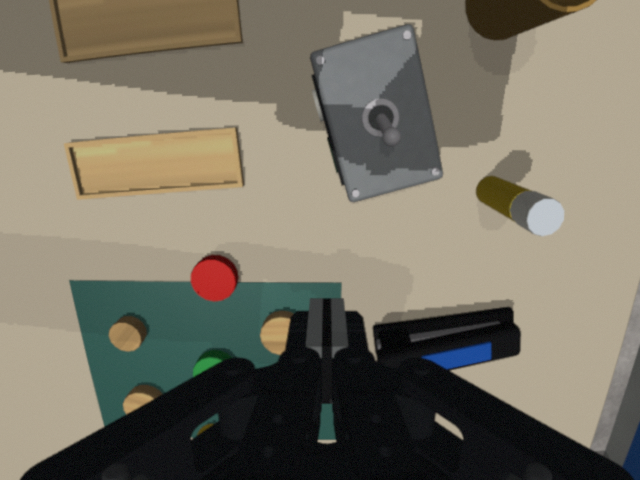

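The wrist view shows the control box with its pivot ring at (381,118) and the bat tip at (391,136), leaning to -y. The narrow tray has corners (67,142), (240,127), (242,187) and (78,198).

```bash
python3 - <<'E'
from h import *
s=bot.sense();p=bot.camera('wrist');T=wristT(s,p)
P=lambda c,z:at_z(p,c,z,T)[:2].round(1)
print('ring',P((381,118),60),'tip',P((391,136),101))
c=[P(x,58) for x in [(312,54),(410,26),(441,179),(354,200)]];print('box',c,np.mean(c,0))
c=[P(x,9) for x in [(67,143),(239,127),(242,187),(79,198)]];print('small tray',c,np.mean(c,0),np.degrees(np.arctan2(*(c[1]-c[0])[::-1])))
for x,n in (((108,3),''),):pass
for n in ('small1','large1','glue'):
    for r in bot.regions_of(n,p)[:6]: print(n,round(r['p'],2),np.round(r['pixel']),P(r['pixel'],14 if n!='glue' else 105))
E
```

```text
ring [685.4  31.7] tip [687.1  20.4]
box [array([632.9,  77.6]), array([704.7,  97.4]), array([736.1, -15.3]), array([666.1, -32.8])] [684.95   31.725]
small tray [array([401.6,  12.3]), array([565.3,  23.6]), array([564.8, -30.8]), array([404.1, -40.1])] [483.95  -8.75] 3.948789812725118
small1 0.87 [126. 334.] [ 429.9 -187. ]
large1 0.96 [208. 362.] [ 515.4 -220.5]
large1 0.79 [274. 334.] [ 588.5 -184.7]
large1 0.75 [212. 278.] [ 529.8 -121.1]
large1 0.71 [139. 398.] [ 429.7 -270. ]
large1 0.6 [520. 211.] [828.  -52.1]
glue 0.84 [520. 208.] [781.3 -27.9]
```

>>> play_rows --rows '[0.5, 0, 0.35, 0, 0, 0, 1, 0.5, 0, 0.35, 0, 0, 0, 1, 0.5, 0, 0.35, 0, 0, 0, 1, 0, 0.8, 0, 0, 0, 0, 1, 0, 0.8, 0, 0, 0, 0, 1, 0, 0.8, 0, 0, 0, 0, 1, 0, 0.8, 0, 0, 0, 0, 1, 0, 0.8, 0, 0, 0, 0, 1, 0, 0.8, 0, 0, 0, 0, 1, 0, 0, 0, 0, 0, 0, 1, 0, 0, 0, 0, 0, 0, 1]'

```text
t: 5.43
tool_pos: [684.9, -17.7, 86.6]
eef_rot: [-1.571, 0.004, 0.0]
force: [-0.1, 0.3, 0.2]
gripper_width: 0.1
```

>>> play_rows --rows '[0, 0, 0.15, 0, 0, 0, 1, 0, 0, 0.15, 0, 0, 0, 1, 0, 0, 0.15, 0, 0, 0, 1, 0, 0, 0.15, 0, 0, 0, 1, 0, 0, 0.15, 0, 0, 0, 1, 0, 0, 0.15, 0, 0, 0, 1, 0, 0, 0.15, 0, 0, 0, 1, 0, 0, 0.15, 0, 0, 0, 1, 0, 0, 0, 0, 0, 0, 1, 0, 0, 0, 0, 0, 0, 1]'

```text
t: 6.27
tool_pos: [685.9, 20.0, 87.0]
eef_rot: [-1.571, -0.0, 0.001]
force: [-0.5, -1.4, -0.1]
gripper_width: 0.1
```

```bash
python3 - <<'E'
from h import *
s=bot.sense();p=bot.camera('wrist');save(p,'w2.png');print(s['tool_pos'],s['force'])
E
```

```text
[685.87829101  20.03767676  86.99451441] [-0.54783408 -1.44632922 -0.06481114]
```

View pics/w2.png

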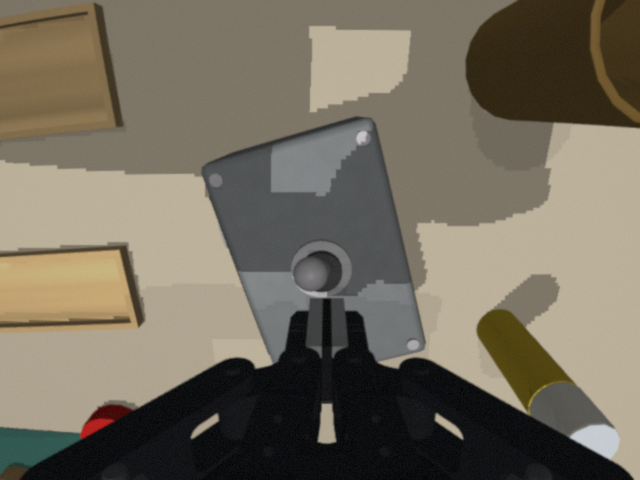

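The bat tip shows at (312,272), roughly upright and still touching the fingers. I'll push a bit farther, then back off and look.

>>> play_rows --rows '[0, 0, 0.1, 0, 0, 0, 1, 0, 0, 0.1, 0, 0, 0, 1, 0, 0, 0, 0, 0, 0, 1, 0, 0, 0, 0, 0, 0, 1]'

```text
t: 6.65
tool_pos: [686.0, 25.5, 87.2]
eef_rot: [-1.571, 0.0, -0.0]
force: [0.2, 0.3, 0.6]
gripper_width: -0.1
```

```bash
python3 - <<'E'
from h import *
s=bot.sense();p=bot.camera('wrist');save(p,'w3.png');print(s['tool_pos'],s['force']);T=wristT(s,p)
b=np.array([-.26,.966,0]);c=np.array([685,31.7,60.])
for a in (-.35,0,.35):print(a,proj(p,c+44*(np.sin(a)*b+np.array([0,0,np.cos(a)])),T).round())
im=cv2.imread('pics/w3.png')[180:330,220:420];cv2.imwrite('pics/w3c.png',cv2.resize(im,(400,300)))
E
```

```text
[685.99112051  25.46409821  87.21813024] [0.17622917 0.31120811 0.59406307]
-0.35 [334. 352.]
0 [324. 322.]
0.35 [313. 282.]
```

View pics/w3c.png

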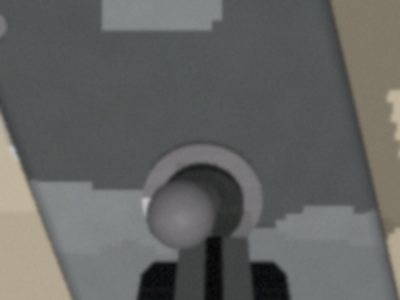

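Toggle is off: the tip is at (311,285), predicted (313,282). Moving to survey the blanks.

>>> play_rows --rows '[0, 0, -0.4, 0, 0, 0, 1, 0, -0.95, 0, 0, 0, 0, 1, 0, -0.95, 0, 0, 0, 0, 1, 0, -0.95, 0, 0, 0, 0, 1, 0, -0.95, 0, 0, 0, 0, 0.5, -0.5, 0, -0.9, 0, 0, 0, 0.3, -0.5, 0, -0.9, 0, 0, 0, 0, -0.5, 0, -0.9, 0, 0, 0, 0, -0.5, 0, -0.9, 0, 0, 0, 0, -0.5, 0, -0.9, 0, 0, 0, 0, -0.5, 0, -0.9, 0, 0, 0, 0, -0.5, 0, -0.9, 0, 0, 0, 0, -0.5, 0, -0.9, 0, 0, 0, 0, -0.5, 0, -0.9, 0, 0, 0, 0, -0.5, 0, -0.9, 0, 0, 0, 0, -0.5, 0, -0.9, 0, 0, 0, 0, -0.5, 0, -0.9, 0, 0, 0, 0, 0, 0, 0, 0, 0, 0, 0, 0, 0, 0, 0, 0, 0, 0, 0, 0, 0, 0, 0, 0, 0]'

```text
t: 8.37
tool_pos: [505.8, -310.7, 201.4]
eef_rot: [-1.571, 0.001, -0.001]
force: [0.9, 0.1, -0.2]
gripper_width: 85.5
```

```bash
cat > find.py <<'E'
from h import *
import sys
s=bot.sense();p=bot.camera('wrist');T=wristT(s,p);save(p,sys.argv[1])
print(s['t'],s['tool_pos'].round(1),s['gripper_width'].round(1))
seen=[]
for n in ('small1','large1'):
    for r in bot.regions_of(n,p):
        m=r['region'].astype(np.uint8);c=max(cv2.findContours(m,0,1)[0],key=cv2.contourArea)[:,0]
        if len(c)<12: continue
        # visible blob = swept disc; keep saturated-bright top: project blob to z=16 and z=0
        col=np.median(p['pixels'][r['region']],0).astype(int)
        w=np.array([at_z(p,x,16,T)[:2] for x in c],np.float32);(cx,cy),(a,b),an=cv2.minAreaRect(w)
        print(n,round(r['p'],2),np.round(r['pixel']),col,'c@16',round(cx,1),round(cy,1),'size',round(a),round(b), 'pix@12',at_z(p,r['pixel'],12,T)[:2].round(1))
E
python3 find.py w4.png
```

```text
Traceback (most recent call last):
  File "find.py", line 4, in <module>
    print(s['t'],s['tool_pos'].round(1),s['gripper_width'].round(1))
                                        ^^^^^^^^^^^^^^^^^^^^^^^^
AttributeError: 'float' object has no attribute 'round'
```

View pics/w4.png

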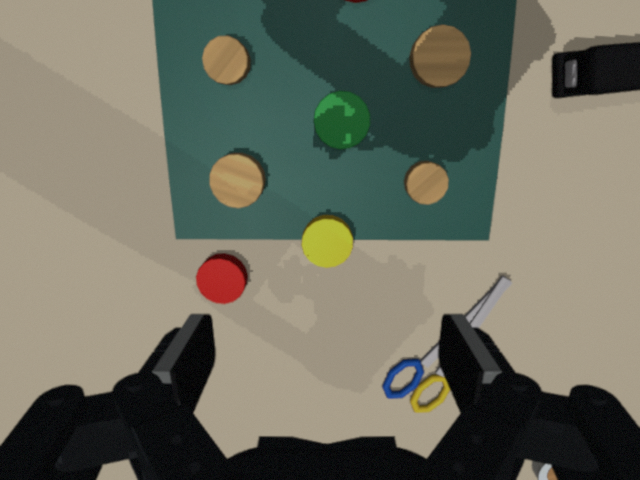

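All four plain blanks are clear of the gripper: small at (225,60) and (428,183), large at (441,56) and (237,181).

```bash
sed -i "s/s\['gripper_width'\].round(1)/round(s['gripper_width'],1)/" find.py; python3 find.py w4b.png; python3 - <<'E'
from h import *
s=bot.sense();p=bot.camera('wrist');T=wristT(s,p)
for n,c in dict(S_b=(225,59),L_a=(441,55),L_b=(237,181),S_a=(428,183)).items(): print(n,at_z(p,c,16,T)[:2].round(1))
E
```

```text
8.4167 [ 506.2 -310.1  201.4] 85.4
small1 0.97 [427. 183.] [159 129  86] c@16 589.2 -287.4 size 34 37 pix@12 [ 591.8 -288.2]
small1 0.72 [225.  60.] [161 131  87] c@16 428.1 -192.3 size 35 37 pix@12 [ 426.8 -191.1]
large1 0.92 [223. 281.] [175  41  38] c@16 410.4 -375.6 size 52 45 pix@12 [ 410.7 -379.4]
large1 0.77 [330. 242.] [179 183  55] c@16 506.4 -340.1 size 45 47 pix@12 [ 509.3 -341.8]
large1 0.74 [239. 180.] [172 140  93] c@16 430.8 -285.7 size 46 45 pix@12 [ 432.  -285.9]
large1 0.74 [440.  58.] [115  93  62] c@16 594.0 -188.9 size 47 46 pix@12 [ 595.4 -189. ]
large1 0.7 [342. 121.] [32 90 44] c@16 518.1 -237.7 size 45 44 pix@12 [ 519.5 -237.6]
S_b [ 427.8 -190.2]
L_a [ 595.4 -186.9]
L_b [ 431.5 -285.8]
S_a [ 592.1 -287.4]
```

>>> play_rows --rows '[0.95, 0, 0.25, 0, 0, 0, 0, 0.95, 0, 0.25, 0, 0, 0, 0, 0.95, 0, 0.25, 0, 0, 0, 0, 0, 0.95, 0, 0, 0, 0, 0, 0, 0.95, 0, 0, 0, 0, 0, 0, 0.95, 0, 0, 0, 0, 0, 0, 0.95, 0, 0, 0, 0, 0, 0, 0.95, 0, 0, 0, 0, 0, 0, 0.95, 0, 0, 0, 0, 0, 0, 0.5, 0, 0, 0, 0, 0, 0, 0.3, 0, 0, 0, 0, 0, 0, 0, 0, 0, 0, 0, 0]'

```text
t: 9.62
tool_pos: [590.5, -287.0, 3.8]
eef_rot: [-1.569, 0.002, 0.003]
force: [-0.2, 0.2, 0.3]
gripper_width: 85.6
```

>>> play_rows --rows '[0, 0, 0, 0, 0, 0, 1, 0, 0, 0, 0, 0, 0, 1, 0, 0, 0, 0, 0, 0, 1, 0, 0, 0, 0, 0, 0, 1, 0, 0, 0, 0, 0, 0, 1, 0, 0, 0, 0, 0, 0, 1, 0, 0, 0, 0, 0, 0, 1, 0, 0, 0, 0, 0, 0, 1]'

```text
t: 10.28
tool_pos: [592.4, -288.7, 8.3]
eef_rot: [-1.572, -0.002, -0.003]
force: [-1.0, 0.8, 6.1]
gripper_width: 32.5
```

>>> play_rows --rows '[0, 0, 0, 0, 0, 0, 1, 0, 0, 0, 0, 0, 0, 1]'

```text
t: 10.45
tool_pos: [592.3, -288.7, 8.3]
eef_rot: [-1.572, -0.002, -0.002]
force: [0.2, 0.3, 6.1]
gripper_width: 33.1
```

```bash
python3 - <<'E'
from h import *
p=bot.camera('wrist');im=p['pixels'][:,:,::-1]
a=cv2.resize(np.ascontiguousarray(im[200:420,200:460]),(520,440))
cv2.imwrite('pics/w5.png',a)
E
```

```text
(no output)
```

View pics/w5.png

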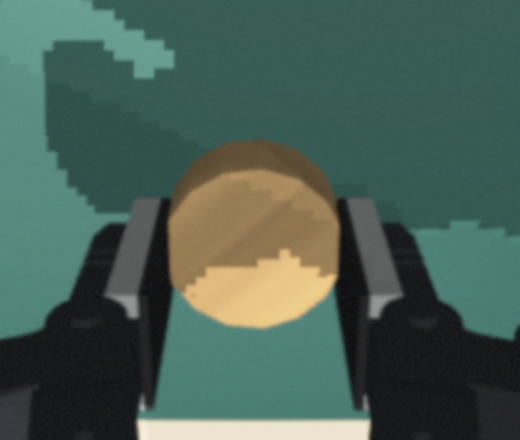

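Blank is held level between the pads (fingertips reach about 8 mm beyond the TCP at this width). Lifting it to the narrow tray.

>>> play_rows --rows '[0, -0.5, 0, 0, 0, 0, 1, 0, -0.95, 0, 0, 0, 0, 1, 0, -0.95, 0, 0, 0, 0, 1, -0.1, 0, 0.45, 0, 0, 0, 1, -0.22, 0, 0.85, 0, 0, 0, 1, -0.22, 0, 0.85, 0, 0, 0, 1, -0.22, 0, 0.85, 0, 0, 0, 1, -0.22, 0, 0.85, 0, 0, 0, 1, -0.22, 0, 0.85, 0, 0, 0, 1, -0.22, 0, 0.85, 0, 0, 0, 1, -0.22, 0, 0.85, 0, 0, 0, 1, -0.22, 0, 0.85, 0, 0, 0, 1, -0.22, 0, 0.85, 0, 0, 0, 1, -0.22, 0, 0.85, 0, 0, 0, 1, -0.1, 0, 0.45, 0, 0, 0, 1, 0, 0, 0, 0, 0, 0, 1, 0, 0, 0, 0, 0, 0, 1]'

```text
t: 11.92
tool_pos: [519.6, -5.9, 78.6]
eef_rot: [-1.571, -0.001, 0.0]
force: [-0.0, -0.9, 0.1]
gripper_width: 32.5
```

```bash
python3 find.py w6.png; python3 - <<'E'
from h import *
s=bot.sense();p=bot.camera('wrist');T=wristT(s,p)
for n in ('small_tray','large_tray'):
    for r in bot.regions_of(n,p)[:2]: 
        c=max(cv2.findContours(r['region'].astype(np.uint8),0,1)[0],key=cv2.contourArea)[:,0]
        w=np.array([at_z(p,x,9,T)[:2] for x in c],np.float32);print(n,round(r['p'],2),cv2.minAreaRect(w))
E
```

```text
11.9167 [519.6  -5.9  78.6] 32.5
small1 0.65 [197. 469.] [60 49 32] c@16 426.3 -166.6 size 23 16 pix@12 [ 426.2 -168.8]
small1 0.63 [328. 317.] [104  84  55] c@16 519.8 -42.6 size 63 50 pix@12 [520.8 -44. ]
large1 0.78 [338. 414.] [162  28  26] c@16 527.5 -114.2 size 45 45 pix@12 [ 527.7 -117.2]
large1 0.66 [248. 253.] [174 147 103] c@16 481.2 -7.7 size 160 55 pix@12 [475.5  -3.3]
large1 0.47 [451. 470.] [62 51 34] c@16 606.6 -165.4 size 6 24 pix@12 [ 609.9 -170.5]
small_tray 0.55 ((479.74639892578125, -10.44125747680664), (165.14369201660156, 56.847164154052734), 3.723140001296997)
large_tray 0.64 ((486.09991455078125, 106.52080535888672), (165.909912109375, 47.466026306152344), 1.2341468334197998)
```

View pics/w6.png

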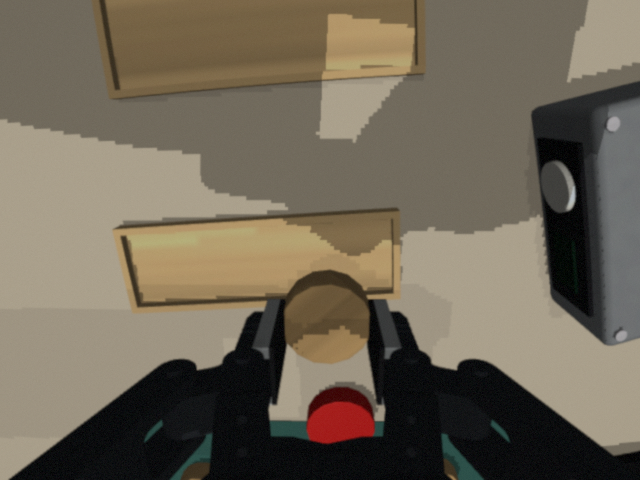

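The blank is held at (328,317). The narrow tray's corners are (114,229), (398,209), (400,298) and (133,311).

```bash
python3 - <<'E'
from h import *
s=bot.sense();p=bot.camera('wrist');T=wristT(s,p)
c=np.array([at_z(p,x,9,T)[:2] for x in [(114,229),(398,209),(400,298),(133,311)]]);print(c.round(1),c.mean(0))
for z in (82,86,90):print('disc',at_z(p,(328,316),z,T)[:2].round(1))
c=np.array([at_z(p,x,9,T)[:2] for x in [(113,98),(424,74)]]);print(c.round(1))
E
```

```text
[[397.8   9.6]
 [559.4  20.6]
 [563.7 -33.9]
 [400.6 -43. ]] [480.39248004 -11.66112722]
disc [520.3  -5.4]
disc [520.3  -3.2]
disc [520.3  -1. ]
[[408.4  80.9]
 [569.4  90.9]]
```

>>> play_rows --rows '[-0.1, 0.6, -0.16, 0, 0, 0, 1, 0, 0.7, 0, 0, 0, 0, 1, 0, 0.5, 0, 0, 0, 0, 1, 0, 0.3, 0, 0, 0, 0, 1, 0, 0.1, 0, 0, 0, 0, 1, 0, 0, 0, 0, 0, 0, 1, 0, 0, 0, 0, 0, 0, 1]'

```text
t: 12.85
tool_pos: [517.0, -11.1, 12.9]
eef_rot: [-1.571, -0.0, -0.001]
force: [-0.2, -0.4, -0.0]
gripper_width: 32.6
```

>>> play_rows --rows '[0, 0, 0, 0, 0, 0, 0.45, 0, 0, 0, 0, 0, 0, 0.45, 0, 0, 0, 0, 0, 0, 0.45, 0, 0, 0, 0, 0, 0, 0.45]'

```text
t: 13.18
tool_pos: [516.7, -11.0, 12.6]
eef_rot: [-1.571, -0.0, -0.001]
force: [0.1, -0.8, -0.1]
gripper_width: 46.9
```

>>> play_rows --rows '[0, -0.4, 0, 0, 0, 0, 0.4, 0, -1, 0, 0, 0, 0, 0, 0, -1, 0, 0, 0, 0, 0, -0.45, 0, -0.9, 0, 0, 0, 0, -0.45, 0, -0.9, 0, 0, 0, 0, -0.45, 0, -0.9, 0, 0, 0, 0, -0.45, 0, -0.9, 0, 0, 0, 0, -0.45, 0, -0.9, 0, 0, 0, 0, -0.45, 0, -0.9, 0, 0, 0, 0, -0.27, 0, -0.57, 0, 0, 0, 0, 0, 0.7, 0, 0, 0, 0, 0, 0, 0.7, 0, 0, 0, 0, 0, 0, 0.7, 0, 0, 0, 0, 0, 0, 0.35, 0, 0, 0, 0, 0, 0, 0, 0, 0, 0, 0, 0, 0, 0, 0, 0, 0, 0, 0]'

```text
t: 14.52
tool_pos: [427.6, -190.0, 11.5]
eef_rot: [-1.571, 0.0, -0.0]
force: [0.2, -0.0, -0.1]
gripper_width: 85.2
```

>>> play_rows --rows '[0, 0, 0, 0, 0, 0, 1, 0, 0, 0, 0, 0, 0, 1, 0, 0, 0, 0, 0, 0, 1, 0, 0, 0, 0, 0, 0, 1, 0, 0, 0, 0, 0, 0, 1, 0, 0, 0, 0, 0, 0, 1, 0, 0, 0, 0, 0, 0, 1, 0, 0, 0, 0, 0, 0, 1]'

```text
t: 15.18
tool_pos: [428.0, -190.3, 12.1]
eef_rot: [-1.572, -0.001, -0.001]
force: [-2.0, 2.2, 7.5]
gripper_width: 31.8
```

>>> play_rows --rows '[0, -0.5, 0, 0, 0, 0, 1, 0, -0.9, 0, 0, 0, 0, 1, 0, -0.9, 0, 0, 0, 0, 1, 0.08, 0, 0.5, 0, 0, 0, 1, 0.08, 0, 0.85, 0, 0, 0, 1, 0.08, 0, 0.85, 0, 0, 0, 1, 0.08, 0, 0.85, 0, 0, 0, 1, 0.08, 0, 0.85, 0, 0, 0, 1, 0.08, 0, 0.85, 0, 0, 0, 1, 0.08, 0, 0.85, 0, 0, 0, 1, 0, 0, 0.3, 0, 0, 0, 1, 0, 0, 0, 0, 0, 0, 1, 0, 0, 0, 0, 0, 0, 1]'

```text
t: 16.27
tool_pos: [444.2, -13.3, 79.9]
eef_rot: [-1.571, -0.001, 0.0]
force: [-0.2, 0.0, -1.6]
gripper_width: 31.6
```

```bash
python3 find.py w7.png; cat > disc.py <<'E'
from h import *
import sys
s=bot.sense();p=bot.camera('wrist');T=wristT(s,p)
for n in ('small1','large1'):
  for r in bot.regions_of(n,p):
    u=np.array(r['pixel'])
    if abs(u[0]-327)<25 and 270<u[1]<360:
        print(n,round(r['p'],2),u.round(), (at_z(p,u,s['tool_pos'][2]+5,T)-s['tool_pos']).round(1)[:2])
E
python3 disc.py
```

```text
16.2667 [444.2 -13.3  79.9] 31.6
small1 0.85 [455. 254.] [149 121  80] c@16 516.8 -10.5 size 35 42 pix@12 [518.3 -11.7]
small1 0.61 [328. 314.] [106  85  57] c@16 444.3 -49.3 size 60 47 pix@12 [445.  -49.8]
large1 0.43 [638. 465.] [10 10  9] c@16 678.4 -179.9 size 4 23 pix@12 [ 684.6 -185.7]
large1 0.37 [445. 436.] [156  27  26] c@16 524.5 -143.9 size 4 7 pix@12 [ 526.4 -146.7]
small1 0.97 [324. 311.] [-0.9  4.2]
```

View pics/w7.png

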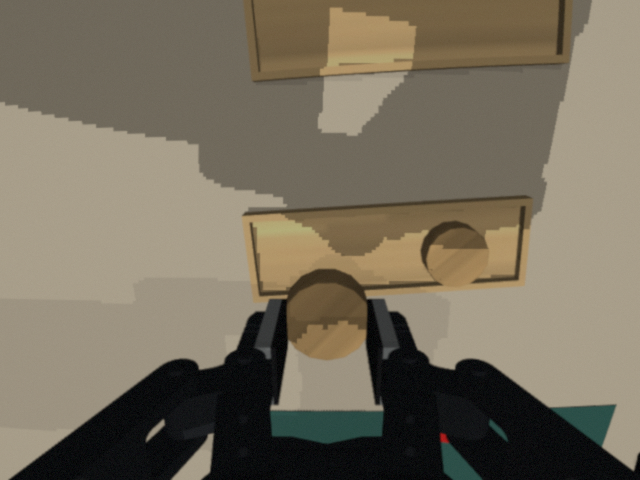

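```bash
python3 - <<'E'
from h import *
s=bot.sense();p=bot.camera('wrist');T=wristT(s,p)
c=np.array([at_z(p,x,9,T)[:2] for x in [(245,212),(530,197),(525,286),(254,300)]]);print(c.round(1),c.mean(0))
print('blank',at_z(p,(455.5,254),19,T)[:2].round(1),[at_z(p,x,9,T)[:2].round(1) for x in [(455,201),(455,289)]])
E
```

```text
[[398.8  11.9]
 [558.9  20.5]
 [564.6 -34.3]
 [400.5 -42.6]] [480.71059669 -11.15640331]
blank [515.9  -9.8] [array([516.,  18.]), array([521.4, -35.8])]
```

>>> play_rows --rows '[0.02, 0.6, -0.07, 0, 0, 0, 1, 0, 0.7, 0, 0, 0, 0, 1, 0, 0.55, 0, 0, 0, 0, 1, 0, 0.3, 0, 0, 0, 0, 1, 0, 0.1, 0, 0, 0, 0, 1, 0, 0, 0, 0, 0, 0, 1, 0, 0, 0, 0, 0, 0, 1]'

```text
t: 17.2
tool_pos: [445.1, -15.3, 12.6]
eef_rot: [-1.571, 0.0, -0.001]
force: [-0.2, -0.4, -0.6]
gripper_width: 31.7
```

>>> play_rows --rows '[0, 0, 0, 0, 0, 0, 0.45, 0, 0, 0, 0, 0, 0, 0.45, 0, 0, 0, 0, 0, 0, 0.45, 0, 0, 0, 0, 0, 0, 0.45, 0, -0.4, 0, 0, 0, 0, 0.45, 0, -1, 0, 0, 0, 0, 0, 0, -1, 0, 0, 0, 0, 0]'

```text
t: 17.78
tool_pos: [443.7, -15.0, 84.2]
eef_rot: [-1.571, 0.003, 0.002]
force: [0.4, 0.8, 0.5]
gripper_width: 69.6
```

>>> play_rows --rows '[0.22, -0.4, -0.9, 0, 0, 0, 0, 0.22, -0.4, -0.9, 0, 0, 0, 0, 0.22, -0.4, -0.9, 0, 0, 0, 0, 0.22, -0.4, -0.9, 0, 0, 0, 0, 0.22, -0.4, -0.9, 0, 0, 0, 0, 0.22, -0.4, -0.9, 0, 0, 0, 0, 0.22, -0.4, -0.9, 0, 0, 0, 0, 0.22, -0.4, -0.9, 0, 0, 0, 0, 0.22, -0.4, -0.9, 0, 0, 0, 0, 0.22, -0.4, -0.9, 0, 0, 0, 0, 0, 0, -0.9, 0, 0, 0, 0, 0, 0, 0, 0, 0, 0, 0, 0, 0, 0, 0, 0, 0, 0]'

```text
t: 18.87
tool_pos: [510.4, -313.1, 203.9]
eef_rot: [-1.57, 0.002, -0.001]
force: [0.0, 0.3, -0.4]
gripper_width: 85.5
```

```bash
python3 find.py w8.png;
```

```text
18.8667 [ 510.4 -313.1  203.9] 85.5
large1 0.94 [219. 275.] [175  41  38] c@16 410.9 -375.9 size 51 45 pix@12 [ 411.2 -376.7]
large1 0.81 [324. 237.] [179 183  55] c@16 506.1 -339.7 size 48 45 pix@12 [ 508.2 -340.7]
large1 0.73 [337. 118.] [32 90 44] c@16 518.4 -238.0 size 45 44 pix@12 [ 519.5 -238.2]
large1 0.68 [432.  56.] [116  94  62] c@16 594.5 -189.6 size 48 46 pix@12 [ 594.  -190.2]
large1 0.64 [232. 177.] [172 140  93] c@16 430.8 -285.7 size 46 45 pix@12 [ 430.1 -286.7]
```

>>> play_rows --rows '[-0.88, 0, 0.3, 0, 0, 0, 0, -0.88, 0, 0.3, 0, 0, 0, 0, -0.88, 0, 0.3, 0, 0, 0, 0, 0, 0.95, 0, 0, 0, 0, 0, 0, 0.95, 0, 0, 0, 0, 0, 0, 0.95, 0, 0, 0, 0, 0, 0, 0.95, 0, 0, 0, 0, 0, 0, 0.95, 0, 0, 0, 0, 0, 0, 0.95, 0, 0, 0, 0, 0, 0, 0.5, 0, 0, 0, 0, 0, 0, 0.2, 0, 0, 0, 0, 0, 0, 0, 0, 0, 0, 0, 0]'

```text
t: 20.02
tool_pos: [430.9, -283.8, 11.1]
eef_rot: [-1.569, 0.001, 0.002]
force: [-0.2, 0.9, 0.3]
gripper_width: 85.5
```

>>> play_rows --rows '[0, 0, 0, 0, 0, 0, 1, 0, 0, 0, 0, 0, 0, 1, 0, 0, 0, 0, 0, 0, 1, 0, 0, 0, 0, 0, 0, 1, 0, 0, 0, 0, 0, 0, 1, 0, 0, 0, 0, 0, 0, 1, 0, 0, 0, 0, 0, 0, 1, 0, 0, 0, 0, 0, 0, 1]'

```text
t: 20.68
tool_pos: [433.0, -287.0, 16.0]
eef_rot: [-1.575, -0.003, -0.004]
force: [-4.3, -0.1, 14.7]
gripper_width: 0.2
```

Missed the grasp (closed to 0). Lifting to look.

>>> play_rows --rows '[0, -0.5, 0, 0, 0, 0, 1, 0, -0.9, 0, 0, 0, 0, 1, 0, -0.9, -0.6, 0, 0, 0, 0.7, 0, -0.9, -0.6, 0, 0, 0, 0.3, 0, -0.9, -0.6, 0, 0, 0, 0, 0, 0, 0, 0, 0, 0, 0, 0, 0, 0, 0, 0, 0, 0]'

```text
t: 21.27
tool_pos: [432.1, -340.4, 137.7]
eef_rot: [-1.574, -0.001, -0.004]
force: [0.6, 1.2, -0.7]
gripper_width: 60.8
```

```bash
python3 find.py w9.png;
```

```text
21.2667 [ 432.1 -340.4  137.7] 60.8
large1 0.95 [326. 150.] [123 100  67] c@16 430.8 -286.6 size 45 45 pix@12 [ 432.2 -286.2]
large1 0.87 [295. 277.] [179  41  39] c@16 408.9 -375.7 size 49 45 pix@12 [ 409.2 -378.6]
large1 0.73 [575.  16.] [136 111  73] c@16 592.0 -201.7 size 51 22 pix@12 [ 591.6 -199.9]
large1 0.68 [430. 231.] [184 190  53] c@16 504.9 -340.5 size 45 49 pix@12 [ 506.9 -343.1]
large1 0.6 [459.  73.] [31 91 43] c@16 516.6 -237.7 size 48 45 pix@12 [ 518.1 -237.1]
```

View pics/w9.png

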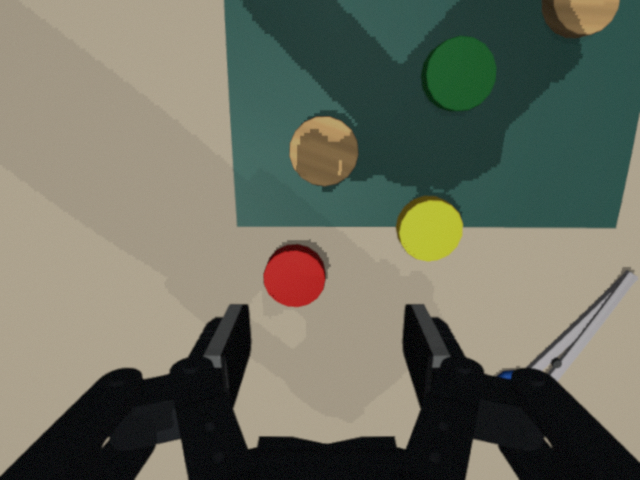

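The large blank hasn't moved (326,150): the open tips were too high and rode over it. I'll go lower.

>>> play_rows --rows '[0, 0, 0.9, 0, 0, 0, 0, 0, 0, 0.9, 0, 0, 0, 0, 0, 0.9, 0, 0, 0, 0, 0, 0, 0.95, 0, 0, 0, 0, 0, 0, 0.95, 0, 0, 0, 0, 0, 0, 0.95, 0, 0, 0, 0, 0, 0, 0.6, 0, 0, 0, 0, 0, 0, 0.3, 0, 0, 0, 0, 0, 0, 0, 0, 0, 0, 0, 0, 0, 0, 0, 0, 0, 0, 0]'

```text
t: 22.25
tool_pos: [431.5, -284.8, -4.1]
eef_rot: [-1.571, 0.0, 0.0]
force: [0.9, -0.6, 0.9]
gripper_width: 85.6
```

```bash
python3 -c "
from h import *
s=bot.sense();print(s['tool_pos'],s['force'],s['gripper_width'])"
```

```text
[ 431.51050799 -284.78854205   -4.11463069] [ 0.88382554 -0.58899599  0.89656424] 85.5644102322984
```

>>> play_rows --rows '[0, -0.05, -0.04, 0, 0, 0, 1, 0, 0, 0, 0, 0, 0, 1, 0, 0, 0, 0, 0, 0, 1, 0, 0, 0, 0, 0, 0, 1, 0, 0, 0, 0, 0, 0, 1, 0, 0, 0, 0, 0, 0, 1, 0, 0, 0, 0, 0, 0, 1]'

```text
t: 22.83
tool_pos: [432.4, -287.1, -1.0]
eef_rot: [-1.573, -0.002, -0.002]
force: [-0.5, -0.1, 5.1]
gripper_width: 43.6
```

>>> play_rows --rows '[0, -0.5, 0, 0, 0, 0, 1, 0, -1, 0, 0, 0, 0, 1, 0, -1, 0.3, 0, 0, 0, 1, 0.05, 0, 0.9, 0, 0, 0, 1, 0.05, 0, 0.9, 0, 0, 0, 1, 0.05, 0, 0.9, 0, 0, 0, 1, 0.05, 0, 0.9, 0, 0, 0, 1, 0.05, 0, 0.9, 0, 0, 0, 1, 0.05, 0, 0.9, 0, 0, 0, 1, 0.05, 0, 0.9, 0, 0, 0, 1, 0.05, 0, 0.9, 0, 0, 0, 1, 0.05, 0, 0.9, 0, 0, 0, 1, 0.05, 0, 0.9, 0, 0, 0, 1, 0.05, 0, 0.9, 0, 0, 0, 1, 0.05, 0, 0.9, 0, 0, 0, 1, 0, 0, 0.9, 0, 0, 0, 1, 0, 0, 0.9, 0, 0, 0, 1, 0, 0, 0.3, 0, 0, 0, 1, 0, 0, 0, 0, 0, 0, 1, 0, 0, 0, 0, 0, 0, 1]'

```text
t: 24.5
tool_pos: [449.7, 109.4, 72.4]
eef_rot: [-1.571, -0.001, 0.0]
force: [-0.7, -0.4, -1.0]
gripper_width: 43.4
```

```bash
python3 find.py w10.png; python3 disc.py
```

```text
24.5 [449.7 109.4  72.4] 43.4
small1 0.71 [320. 427.] [79 65 44] c@16 447.3 -2.6 size 26 35 pix@12 [445.8  -7.1]
large1 0.96 [328. 329.] [113  92  61] c@16 449.8 67.9 size 81 70 pix@12 [450.8  66.5]
large1 0.64 [328. 329.] [ 0.8 -3.8]
```

View pics/w10.png

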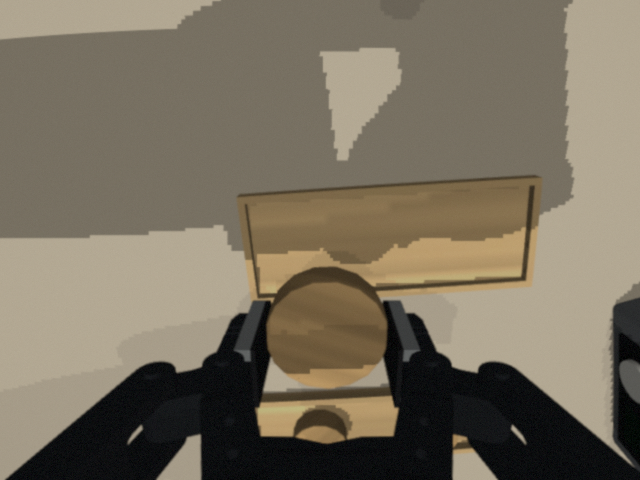

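The blank is held at (327,329). The wide tray's corners are (238,196), (541,177), (534,286) and (252,300).

```bash
python3 - <<'E'
from h import *
s=bot.sense();p=bot.camera('wrist');T=wristT(s,p)
c=np.array([at_z(p,x,9,T)[:2] for x in [(238,196),(541,177),(534,286),(252,300)]]);print(c.round(1),c.mean(0))
for z in (85,89):print('disc',at_z(p,(327,328),z,T)[:2].round(1))
E
```

```text
[[402.7 145.2]
 [565.  155.6]
 [571.5  91.7]
 [406.5  83.8]] [486.43191273 119.05645166]
disc [450.  110.2]
disc [450.  112.5]
```

>>> play_rows --rows '[0.02, 0.6, 0.17, 0, 0, 0, 1, 0, 0.7, 0, 0, 0, 0, 1, 0, 0.55, 0, 0, 0, 0, 1, 0, 0.3, 0, 0, 0, 0, 1, 0, 0.12, 0, 0, 0, 0, 1, 0, 0, 0, 0, 0, 0, 1, 0, 0, 0, 0, 0, 0, 1]'

```text
t: 25.43
tool_pos: [450.8, 114.8, 5.0]
eef_rot: [-1.571, -0.0, -0.001]
force: [0.2, -0.3, -0.0]
gripper_width: 43.9
```

>>> play_rows --rows '[0, 0, 0, 0, 0, 0, 0.35, 0, 0, 0, 0, 0, 0, 0.35, 0, 0, 0, 0, 0, 0, 0.35, 0, 0, 0, 0, 0, 0, 0.35]'

```text
t: 25.77
tool_pos: [450.6, 114.9, 4.7]
eef_rot: [-1.571, -0.0, -0.001]
force: [-0.8, -0.1, 0.2]
gripper_width: 55.4
```

>>> play_rows --rows '[0, -0.4, 0, 0, 0, 0, 0.35, 0, -1, 0, 0, 0, 0, 0.2, 0, -1, 0, 0, 0, 0, 0, 0.4, 0, -0.85, 0, 0, 0, 0, 0.4, 0, -0.85, 0, 0, 0, 0, 0.4, 0, -0.85, 0, 0, 0, 0, 0.4, 0, -0.85, 0, 0, 0, 0, 0.4, 0, -0.85, 0, 0, 0, 0, 0.4, 0, -0.85, 0, 0, 0, 0, 0.4, 0, -0.85, 0, 0, 0, 0, 0.4, 0, -0.85, 0, 0, 0, 0, 0.4, 0, -0.85, 0, 0, 0, 0, 0.4, 0, -0.85, 0, 0, 0, 0, 0.4, 0, -0.85, 0, 0, 0, 0, 0.4, 0, -0.8, 0, 0, 0, 0, 0, 0, 0, 0, 0, 0, 0, 0, 0, 0, 0, 0, 0, 0]'

```text
t: 27.18
tool_pos: [594.2, -190.8, 75.8]
eef_rot: [-1.571, 0.002, -0.001]
force: [-0.2, -0.7, -1.0]
gripper_width: 85.2
```

```bash
python3 find.py w11.png
```

```text
27.1833 [ 594.2 -190.8   75.8] 85.2
small1 0.28 [328. 257.] [219 178 120] c@16 595.7 -186.5 size 48 45 pix@12 [ 595.4 -189.4]
large1 0.78 [201. 136.] [160  45  41] c@16 530.3 -124.9 size 47 46 pix@12 [ 529.7 -123. ]
large1 0.73 [327. 256.] [218 178 120] c@16 594.9 -186.8 size 46 49 pix@12 [ 594.6 -188.6]
large1 0.64 [228. 441.] [101  86  23] c@16 525.0 -318.5 size 13 31 pix@12 [ 526.4 -323.1]
large1 0.55 [219. 317.] [ 61 163  82] c@16 523.4 -230.1 size 44 45 pix@12 [ 530.5 -227.2]
```

>>> play_rows --rows '[0.02, 0.9, 0.06, 0, 0, 0, 0, 0, 0.8, 0, 0, 0, 0, 0, 0, 0.6, 0, 0, 0, 0, 0, 0, 0.25, 0, 0, 0, 0, 0, 0, 0.08, 0, 0, 0, 0, 0, 0, 0, 0, 0, 0, 0, 0, 0, 0, 0, 0, 0, 0, 0]'

```text
t: 27.92
tool_pos: [595.6, -188.0, -1.0]
eef_rot: [-1.572, -0.002, -0.002]
force: [0.8, -0.1, 0.6]
gripper_width: 85.5
```

>>> play_rows --rows '[0, 0, 0, 0, 0, 0, 1, 0, 0, 0, 0, 0, 0, 1, 0, 0, 0, 0, 0, 0, 1, 0, 0, 0, 0, 0, 0, 1, 0, 0, 0, 0, 0, 0, 1, 0, 0, 0, 0, 0, 0, 1, 0, 0, 0, 0, 0, 0, 1]'

```text
t: 28.5
tool_pos: [595.4, -188.3, -1.5]
eef_rot: [-1.572, -0.001, -0.002]
force: [-0.9, -0.3, 6.6]
gripper_width: 44.0
```

>>> play_rows --rows '[0, -0.5, 0, 0, 0, 0, 1, 0, -1, 0, 0, 0, 0, 1, 0, -1, 0.05, 0, 0, 0, 1, -0.2, 0, 0.85, 0, 0, 0, 1, -0.2, 0, 0.85, 0, 0, 0, 1, -0.2, 0, 0.85, 0, 0, 0, 1, -0.2, 0, 0.85, 0, 0, 0, 1, -0.2, 0, 0.85, 0, 0, 0, 1, -0.2, 0, 0.85, 0, 0, 0, 1, -0.2, 0, 0.85, 0, 0, 0, 1, -0.2, 0, 0.85, 0, 0, 0, 1, -0.2, 0, 0.85, 0, 0, 0, 1, -0.2, 0, 0.85, 0, 0, 0, 1, -0.2, 0, 0.85, 0, 0, 0, 1, -0.2, 0, 0.85, 0, 0, 0, 1, 0, 0, 0, 0, 0, 0, 1, 0, 0, 0, 0, 0, 0, 1]'

```text
t: 29.92
tool_pos: [522.4, 120.5, 72.0]
eef_rot: [-1.571, -0.001, 0.002]
force: [-0.1, -0.5, -0.6]
gripper_width: 43.8
```

```bash
python3 find.py w12.png; python3 disc.py
```

```text
29.9167 [522.4 120.5  72. ] 43.8
small1 0.78 [192. 450.] [161 130  87] c@16 432.7 -16.7 size 33 10 pix@12 [431.4 -17.3]
small1 0.63 [323. 431.] [62 51 34] c@16 519.0 6.8 size 21 32 pix@12 [520.2   1.2]
large1 0.96 [326. 327.] [117  95  63] c@16 522.7 78.6 size 81 70 pix@12 [522.6  79.3]
large1 0.84 [202. 270.] [186 151 101] c@16 451.6 116.4 size 51 46 pix@12 [452.9 115.2]
large1 0.69 [326. 331.] [ 0.1 -4.4]
```

>>> play_rows --rows '[0, 0.6, -0.04, 0, 0, 0, 1, 0, 0.7, 0, 0, 0, 0, 1, 0, 0.55, 0, 0, 0, 0, 1, 0, 0.3, 0, 0, 0, 0, 1, 0, 0.12, 0, 0, 0, 0, 1, 0, 0, 0, 0, 0, 0, 1, 0, 0, 0, 0, 0, 0, 1]'

```text
t: 30.8
tool_pos: [523.5, 118.3, 5.0]
eef_rot: [-1.571, -0.001, -0.001]
force: [0.9, 0.2, -0.1]
gripper_width: 44.1
```

>>> play_rows --rows '[0, 0, 0, 0, 0, 0, 0.35, 0, 0, 0, 0, 0, 0, 0.35, 0, 0, 0, 0, 0, 0, 0.35, 0, 0, 0, 0, 0, 0, 0.35, 0, -0.4, 0, 0, 0, 0, 0.35, 0, -1, 0, 0, 0, 0, 0.35, 0, -1, 0, 0, 0, 0, 0.5, 0, -1, -0.9, 0, 0, 0, 1, 0, -1, -0.9, 0, 0, 0, 1, 0, 0, -0.9, 0, 0, 0, 1, 0, 0, -0.9, 0, 0, 0, 1, 0, 0, -0.9, 0, 0, 0, 1, 0, 0, -0.9, 0, 0, 0, 1, 0, 0, 0, 0, 0, 0, 1, 0, 0, 0, 0, 0, 0, 1]'

```text
t: 32.05
tool_pos: [522.8, -44.6, 137.2]
eef_rot: [-1.571, 0.001, -0.003]
force: [-0.2, -0.4, -0.5]
gripper_width: 0.1
```

```bash
python3 find.py w13.png
```

```text
32.05 [522.8 -44.6 137.2] 0.1
small1 0.62 [210. 190.] [162 132  88] c@16 446.0 -16.1 size 38 35 pix@12 [442.9 -16.8]
large1 0.94 [329.   6.] [91 72 48] c@16 524.5 96.9 size 7 30 pix@12 [524.9  98. ]
large1 0.83 [213.   9.] [109  88  58] c@16 452.4 96.0 size 11 40 pix@12 [453.7  97.4]
large1 0.62 [328. 432.] [ 36 111  51] c@16 522.6 -220.1 size 34 15 pix@12 [ 523.9 -228.4]
large1 0.51 [349. 303.] [63 16 15] c@16 541.3 -102.6 size 9 11 pix@12 [ 539.9 -103.5]
```

View pics/w13.png

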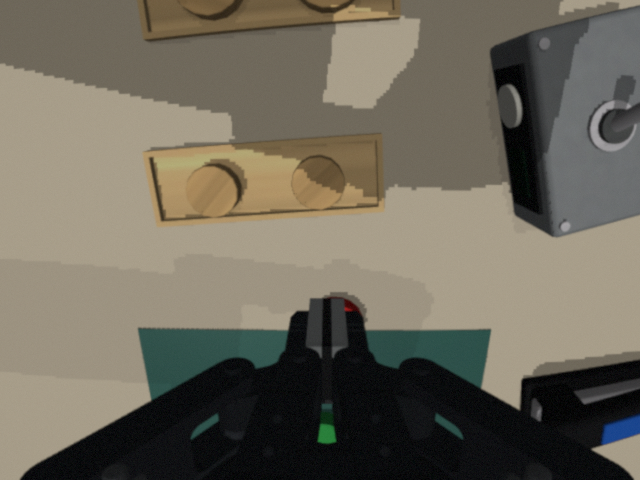

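>>> play_rows --rows '[-0.45, -0.8, 0.4, 0, 0, 0, 1, -0.45, -0.8, 0.4, 0, 0, 0, 1, -0.4, -0.8, 0.4, 0, 0, 0, 1, 0, 0, 0, 0, 0, 0, 1, 0, 0, 0, 0, 0, 0, 1]'

```text
t: 32.62
tool_pos: [484.3, -6.3, 210.0]
eef_rot: [-1.571, -0.005, -0.001]
force: [0.1, -0.5, -0.5]
gripper_width: -0.2
```

```bash
python3 find.py w14.png; python3 -c "
import cv2
cv2.imwrite('pics/w14c.png',cv2.resize(cv2.imread('pics/w14.png')[0:260,190:500],(760,637)))" ; python3 -c "
import cv2
a=cv2.imread('pics/w14c.png');cv2.imwrite('pics/w14c.png',cv2.resize(a,(700,587)))"
```

```text
32.6167 [484.3  -6.3 210. ] -0.2
small1 0.91 [366. 214.] [153 124  82] c@16 517.4 -10.4 size 35 37 pix@12 [521.  -13.8]
small1 0.87 [281. 215.] [155 125  83] c@16 445.7 -15.6 size 38 35 pix@12 [444.9 -15.4]
large1 0.86 [288.  57.] [110  89  59] c@16 451.3 115.5 size 46 47 pix@12 [454.3 115.5]
large1 0.76 [373.  54.] [166 135  90] c@16 524.1 118.2 size 45 45 pix@12 [522.5 117.9]
large1 0.56 [377. 318.] [156  29  27] c@16 534.0 -119.8 size 34 52 pix@12 [ 534.8 -118.2]
```

View pics/w14c.png

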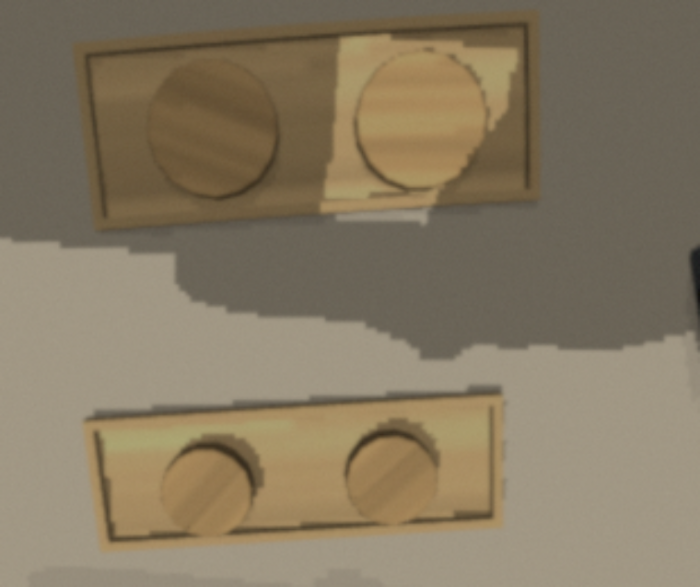

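The four blanks lie flat in their trays: large at (288,57) and (373,54), small at (281,215) and (366,214). Each is within about 3 mm of its row's centre line. Next I'll flip the toggle on from the +y side.

>>> play_rows --rows '[0.95, 0, 0.4, 0, 0, 0, 1, 0.95, 0, 0.4, 0, 0, 0, 1, 0.95, 0, 0.4, 0, 0, 0, 1, 0.95, 0, 0.4, 0, 0, 0, 1, 0.95, 0, 0.4, 0, 0, 0, 1, 0.95, 0, 0.4, 0, 0, 0, 1, 0.95, 0, 0.4, 0, 0, 0, 1, 0, 0.9, 0, 0, 0, 0, 1, 0, 0.9, 0, 0, 0, 0, 1, 0, 0.9, 0, 0, 0, 0, 1, 0, 0.9, 0, 0, 0, 0, 1, 0, 0.5, 0, 0, 0, 0, 1, 0, 0, 0, 0, 0, 0, 1, 0, 0, 0, 0, 0, 0, 1]'

```text
t: 33.93
tool_pos: [682.5, 76.0, 83.0]
eef_rot: [-1.571, 0.004, 0.003]
force: [-0.5, -0.2, 0.4]
gripper_width: -0.2
```

>>> play_rows --rows '[0.05, -0.1, -0.13, 0, 0, 0, 1, 0, 0, -0.13, 0, 0, 0, 1, 0, 0, -0.13, 0, 0, 0, 1, 0, 0, -0.13, 0, 0, 0, 1, 0, 0, -0.13, 0, 0, 0, 1, 0, 0, -0.13, 0, 0, 0, 1, 0, 0, -0.13, 0, 0, 0, 1, 0, 0, -0.13, 0, 0, 0, 1, 0, 0, -0.13, 0, 0, 0, 1, 0, 0, -0.13, 0, 0, 0, 1, 0, 0, -0.03, 0, 0, 0, 1, 0, 0, 0, 0, 0, 0, 1, 0, 0, 0, 0, 0, 0, 1]'

```text
t: 35.02
tool_pos: [684.8, 36.2, 88.0]
eef_rot: [-1.571, 0.001, -0.0]
force: [-0.0, -0.5, -0.2]
gripper_width: 0.1
```

```bash
python3 - <<'E'
from h import *
s=bot.sense();print(s['tool_pos'].round(1),s['force'].round(2))
E
```

```text
[684.8  36.2  88. ] [-0.04 -0.48 -0.22]
```

>>> play_rows --rows '[0, 0, 0.5, 0, 0, 0, 1, 0, -0.9, 0, 0, 0, 0, 1, 0, -0.9, 0, 0, 0, 0, 1, 0, -0.9, 0, 0, 0, 0, 1, 0, -0.9, 0, 0, 0, 0, 1, 0, -0.5, -0.9, 0, 0, 0, 1, 0, 0, -0.9, 0, 0, 0, 1, 0, 0, -0.9, 0, 0, 0, 1, 0, 0, 0, 0, 0, 0, 1, 0, 0, 0, 0, 0, 0, 1]'

```text
t: 35.85
tool_pos: [684.8, -29.9, 211.1]
eef_rot: [-1.571, 0.002, -0.001]
force: [0.3, 0.1, 0.3]
gripper_width: 0.1
```

```bash
python3 - <<'E'
from h import *
s=bot.sense();p=bot.camera('wrist');T=wristT(s,p);print(s['tool_pos'].round(1))
b=np.array([-.26,.966,0]);c=np.array([685,31.7,60.])
q={a:proj(p,c+44*(np.sin(a)*b+np.array([0,0,np.cos(a)])),T).round() for a in (-.35,0,.35)};print(q)
x,y=q[0].astype(int);im=np.ascontiguousarray(p['pixels'][:,:,::-1])
cv2.imwrite('pics/w15.png',cv2.resize(im[max(0,y-80):y+80,x-100:x+100],(500,400)));print(max(0,y-80),x-100)
E
```

```text
[684.8 -29.9 211.1]
{-0.35: array([333., 164.]), 0: array([326., 141.]), 0.35: array([320., 117.])}
61 226
```

View pics/w15.png

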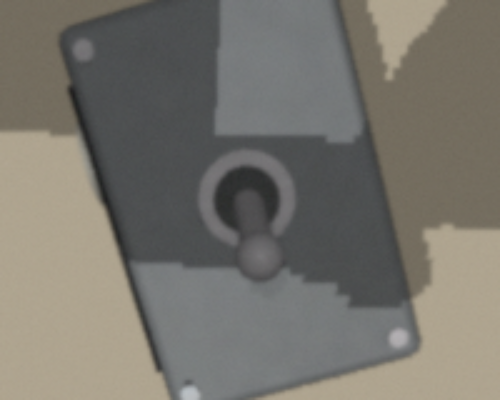

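The toggle is on: the tip is at (330,164), predicted (333,164). Now to the lever, with a measurement on the way.

>>> play_rows --rows '[0, -0.85, 0, 0, 0, 0, 1, 0, -0.85, 0, 0, 0, 0, 1, 0, -0.85, 0, 0, 0, 0, 1, -0.2, -0.85, 0.3, 0, 0, 0, 1, -0.55, 0, 0.7, 0, 0, 0, 1, -0.55, 0, 0.7, 0, 0, 0, 1, -0.55, 0, 0.7, 0, 0, 0, 1, -0.55, 0, 0.7, 0, 0, 0, 1, -0.55, 0, 0.7, 0, 0, 0, 1, -0.55, 0, 0.7, 0, 0, 0, 1, -0.55, 0, 0.7, 0, 0, 0, 1, -0.55, 0, 0.7, 0, 0, 0, 1, -0.55, 0, 0.7, 0, 0, 0, 1, -0.55, 0, 0.7, 0, 0, 0, 1, -0.55, 0, 0.7, 0, 0, 0, 1, -0.55, 0, 0.7, 0, 0, 0, 1, -0.55, 0, 0.7, 0, 0, 0, 1, 0, 0, 0, 0, 0, 0, 1, 0, 0, 0, 0, 0, 0, 1]'

```text
t: 37.48
tool_pos: [463.1, 254.6, 313.4]
eef_rot: [-1.571, -0.003, 0.003]
force: [-0.0, 0.2, 0.1]
gripper_width: -0.2
```

```bash
python3 - <<'E'
from h import *
s=bot.sense();p=bot.camera('wrist');T=wristT(s,p);print(s['tool_pos'].round(1));save(p,'w16.png')
for n in ('lever_bar','lever'):
  for r in bot.regions_of(n,p)[:3]:
    ys,xs=np.where(r['region']);print(n,round(r['p'],2),np.round(r['pixel']),xs.min(),xs.max(),ys.min(),ys.max(),at_z(p,r['pixel'],264,T).round(1))
E
```

```text
[463.1 254.6 313.4]
lever_bar 0.57 [340.  64.] 304 514 0 177 [469.2 354.6 264. ]
lever_bar 0.19 [486.  75.] 304 639 0 177 [536.6 351.2 264. ]
lever 0.59 [345.  67.] 303 518 0 177 [471.3 353.6 264. ]
```

View pics/w16.png

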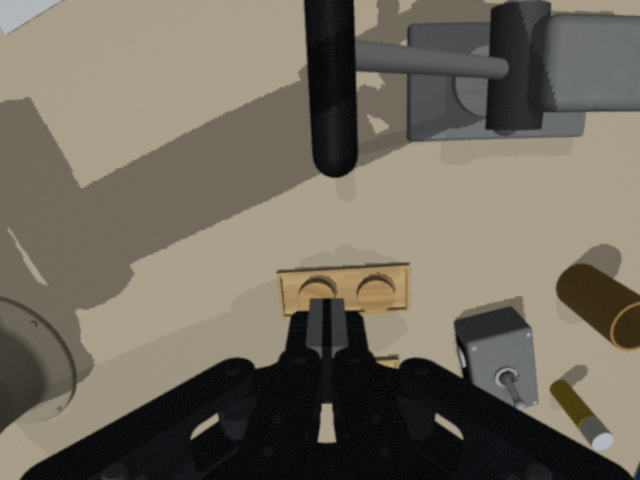

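The bar runs down column 332 and its lever joins at about row 54, so the bar middle is near (465,359), matching the earlier estimate. Moving above it and touching down.

>>> play_rows --rows '[0.05, 0, 0.85, 0, 0, 0, 1, 0, 0, 0.9, 0, 0, 0, 1, 0, 0, 0.9, 0, 0, 0, 1, 0, 0, 0.85, 0, 0, 0, 1, 0, 0.5, 0, 0, 0, 0, 1, 0, 0.4, 0, 0, 0, 0, 1, 0, 0.2, 0, 0, 0, 0, 1, 0, 0.15, 0, 0, 0, 0, 1, 0, 0, 0, 0, 0, 0, 1, 0, 0, 0, 0, 0, 0, 1]'

```text
t: 38.47
tool_pos: [466.4, 357.1, 276.3]
eef_rot: [-1.57, 0.0, -0.002]
force: [0.2, 1.1, -0.7]
gripper_width: 0.3
```

>>> play_rows --rows '[-0.13, 0.18, 0, 0, 0, 0, 1, -0.13, 0.18, 0, 0, 0, 0, 1, -0.13, 0.18, 0, 0, 0, 0, 1, -0.13, 0.18, 0, 0, 0, 0, 1, -0.1, 0.19, 0, 0, 0, 0, 1, -0.1, 0.19, 0, 0, 0, 0, 1, -0.1, 0.19, 0, 0, 0, 0, 1, -0.1, 0.19, 0, 0, 0, 0, 1]'

```text
t: 39.13
tool_pos: [437.9, 357.1, 232.8]
eef_rot: [-1.57, -0.0, -0.001]
force: [-4.8, -5.4, 8.7]
gripper_width: -0.0
```

>>> play_rows --rows '[-0.07, 0.2, 0, 0, 0, 0, 1, -0.07, 0.2, 0, 0, 0, 0, 1, -0.07, 0.2, 0, 0, 0, 0, 1, -0.07, 0.2, 0, 0, 0, 0, 1, -0.04, 0.21, 0, 0, 0, 0, 1, -0.04, 0.21, 0, 0, 0, 0, 1, -0.04, 0.21, 0, 0, 0, 0, 1, -0.04, 0.21, 0, 0, 0, 0, 1]'

```text
t: 39.8
tool_pos: [424.5, 357.6, 183.3]
eef_rot: [-1.57, 0.0, -0.0]
force: [-6.0, -2.3, 7.3]
gripper_width: -0.1
```

>>> play_rows --rows '[0, 0.21, 0, 0, 0, 0, 1, 0, 0.21, 0, 0, 0, 0, 1, 0, 0.21, 0, 0, 0, 0, 1, 0, 0.21, 0, 0, 0, 0, 1, 0.02, 0.2, 0, 0, 0, 0, 1, 0.02, 0.2, 0, 0, 0, 0, 1, 0.03, 0.2, 0, 0, 0, 0, 1, 0.03, 0.2, 0, 0, 0, 0, 1, 0, 0, 0, 0, 0, 0, 1]'

```text
t: 40.55
tool_pos: [427.8, 358.0, 133.3]
eef_rot: [-1.569, 0.0, -0.0]
force: [-4.9, -0.4, 8.4]
gripper_width: 0.0
```

>>> play_rows --rows '[0, 0.1, 0, 0, 0, 0, 1, 0, 0.1, 0, 0, 0, 0, 1, 0, 0.05, 0, 0, 0, 0, 1, 0, 0, 0, 0, 0, 0, 1, 0, 0, 0, 0, 0, 0, 1, 0, 0, 0, 0, 0, 0, 1, 0, 0, 0, 0, 0, 0, 1, 0, 0, 0, 0, 0, 0, 1]'

```text
t: 41.22
tool_pos: [428.2, 358.2, 131.7]
eef_rot: [-1.567, -0.002, -0.002]
force: [-15.1, -7.7, 32.1]
gripper_width: -0.1
```

```bash
python3 - <<'E'
from h import *
s=bot.sense();print(s['tool_pos'].round(1),s['force'].round(1))
p=bot.camera('side');save(p,'s2.png')
for r in bot.regions_of('lever_bar',p)[:2]: print(r['p'],r['pixel'])
for a in (.9,.8,.7):
    th=.7-a;c=np.array([594-170*np.cos(th),358,155+170*np.sin(th)]);print(a,proj(p,c).round(),proj(p,c+[0,56,0]).round(),proj(p,c-[0,56,0]).round())
cv2.imwrite('pics/s2c.png',cv2.resize(cv2.imread('pics/s2.png')[220:460,130:430],(750,600)))
E
```

```text
[428.2 358.2 131.7] [-15.1  -7.7  32.1]
0.64 [264.9, 378.4]
0.46 [374.6, 319.3]
0.9 [283. 388.] [263. 409.] [301. 369.]
0.8 [283. 382.] [263. 403.] [302. 363.]
0.7 [283. 375.] [262. 396.] [302. 356.]
```

View pics/s2c.png

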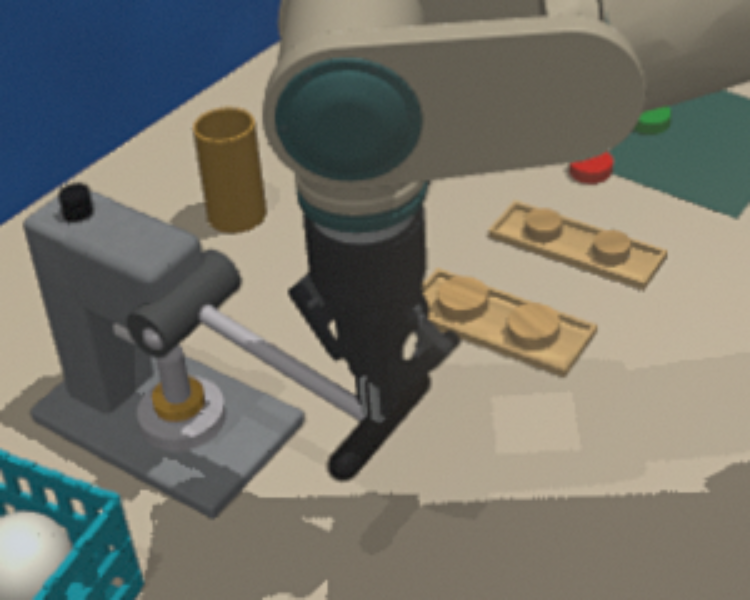

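Stop reached: the force jumped to 32 N, TCP z is 131.7, and the bar's near end sits at about (267,407) in full-image pixels, matching the prediction for 0.9 rad. Easing up slowly.

>>> play_rows --rows '[0, -0.08, 0, 0, 0, 0, 1, 0, -0.08, 0, 0, 0, 0, 1, -0.02, -0.14, 0, 0, 0, 0, 1, -0.02, -0.14, 0, 0, 0, 0, 1, -0.02, -0.14, 0, 0, 0, 0, 1, -0.02, -0.14, 0, 0, 0, 0, 1, -0.02, -0.14, 0, 0, 0, 0, 1, -0.02, -0.14, 0, 0, 0, 0, 1, 0, -0.14, 0, 0, 0, 0, 1, 0, -0.14, 0, 0, 0, 0, 1, 0, -0.14, 0, 0, 0, 0, 1, 0, -0.14, 0, 0, 0, 0, 1, 0, -0.14, 0, 0, 0, 0, 1, 0, -0.14, 0, 0, 0, 0, 1, 0.02, -0.14, 0, 0, 0, 0, 1, 0.02, -0.14, 0, 0, 0, 0, 1, 0.02, -0.14, 0, 0, 0, 0, 1, 0.03, -0.14, 0, 0, 0, 0, 1, 0.03, -0.14, 0, 0, 0, 0, 1, 0.03, -0.14, 0, 0, 0, 0, 1]'

```text
t: 42.98
tool_pos: [430.1, 357.7, 207.6]
eef_rot: [-1.569, -0.002, -0.004]
force: [3.2, 0.3, 5.6]
gripper_width: 0.3
```

>>> play_rows --rows '[0.045, -0.13, 0, 0, 0, 0, 1, 0.045, -0.13, 0, 0, 0, 0, 1, 0.045, -0.13, 0, 0, 0, 0, 1, 0.045, -0.13, 0, 0, 0, 0, 1, 0.045, -0.13, 0, 0, 0, 0, 1, 0.045, -0.13, 0, 0, 0, 0, 1, 0.065, -0.13, 0, 0, 0, 0, 1, 0.065, -0.13, 0, 0, 0, 0, 1, 0.065, -0.13, 0, 0, 0, 0, 1, 0.065, -0.13, 0, 0, 0, 0, 1, 0.065, -0.13, 0, 0, 0, 0, 1, 0.065, -0.13, 0, 0, 0, 0, 1]'

```text
t: 43.98
tool_pos: [449.0, 357.4, 252.8]
eef_rot: [-1.571, 0.001, -0.0]
force: [1.6, 0.8, 2.7]
gripper_width: -0.2
```

>>> play_rows --rows '[0.08, -0.12, 0, 0, 0, 0, 1, 0.08, -0.12, 0, 0, 0, 0, 1, 0.08, -0.12, 0, 0, 0, 0, 1, 0.08, -0.12, 0, 0, 0, 0, 1, 0.08, -0.12, 0, 0, 0, 0, 1, 0.08, -0.12, 0, 0, 0, 0, 1, 0.05, -0.12, 0, 0, 0, 0, 1, 0, -0.12, 0, 0, 0, 0, 1, 0, -0.2, 0, 0, 0, 0, 1, 0, -0.4, 0, 0, 0, 0, 1, 0, -0.8, 0, 0, 0, 0, 1, 0, -0.6, 0, 0, 0, 0, 1, 0, 0, -0.5, 0, 0, 0, 1, 0, 0, -0.9, 0, 0, 0, 1, 0, 0, -0.9, 0, 0, 0, 1, 0, 0, -0.9, 0, 0, 0, 1, 0, 0, -0.9, 0, 0, 0, 1, 0, 0, 0, 0, 0, 0, 1, 0, 0, 0, 0, 0, 0, 1]'

```text
t: 45.57
tool_pos: [464.5, 233.7, 341.9]
eef_rot: [-1.571, 0.002, -0.002]
force: [-0.1, 1.0, -0.1]
gripper_width: 0.4
```

```bash
python3 - <<'E'
from h import *
s=bot.sense();print(s['tool_pos'].round(1),s['t'])
for c in ('top','side'):
    p=bot.camera(c);save(p,c+'9.png');a=cv2.imread(f'pics/{c}0.png').astype(int);b=cv2.imread(f'pics/{c}9.png').astype(int);print(c)
    for n,z in dict(small1=19,large1=19,lever_bar=264,glue=0,stapler=0,card_tube=0,scissors=0).items():
        for r in bot.regions_of(n,p)[:6]: print(n,round(r['p'],2),np.round(r['pixel']),at_z(p,r['pixel'],z)[:2].round(1))
a=cv2.imread('pics/side0.png').astype(int);b=cv2.imread('pics/side9.png').astype(int);d=np.abs(a-b).max(2)
print('side diff lever bar',d[295:345,230:285].mean(),'toggle',d[255:295,265:305].mean(),'ref',d[400:440,300:340].mean())
E
```

```text
[464.5 233.7 341.9] 45.5667
top
small1 0.73 [318. 289.] [512.  -10.6]
small1 0.59 [321. 312.] [454.3 -17.3]
small1 0.41 [269. 314.] [449.4 115. ]
large1 0.84 [450. 290.] [ 507.5 -345.5]
large1 0.74 [407. 285.] [ 522.2 -237.3]
large1 0.71 [266. 283.] [526.9 124.5]
large1 0.64 [466. 327.] [ 414.4 -381.3]
large1 0.58 [363. 282.] [ 530.6 -124.8]
large1 0.57 [270. 311.] [457.2 111.5]
glue 0.75 [331. 176.] [815.8 -43.6]
card_tube 0.68 [261. 176.] [817.  144.5]
scissors 0.89 [494. 241.] [ 638.4 -472.4]
scissors 0.63 [332. 176.] [814.9 -44.7]
side
small1 0.47 [348. 309.] [512.   -3.8]
small1 0.46 [371. 318.] [449.4  -3.8]
large1 0.81 [316. 341.] [513.6 131.3]
large1 0.75 [447. 253.] [ 405.7 -365.6]
large1 0.71 [343. 349.] [448.7 121. ]
large1 0.67 [410. 249.] [ 501.8 -328.8]
large1 0.65 [364. 284.] [ 530.3 -112.2]
large1 0.47 [390. 264.] [ 515.6 -232.1]
lever_bar 0.79 [250. 328.] [459.6 385.8]
lever_bar 0.67 [195. 357.] [486.3 482.7]
glue 0.63 [263. 256.] [ 856.  -105.6]
glue 0.39 [318. 338.] [527.5 101.6]
stapler 0.61 [312. 248.] [ 759.8 -216.5]
stapler 0.52 [396. 224.] [ 618.5 -473.5]
stapler 0.18 [246. 325.] [695.6 156.8]
card_tube 0.79 [224. 288.] [845.   71.9]
card_tube 0.41 [341. 348.] [466. 104.]
scissors 0.8 [396. 226.] [ 612.1 -460.8]
side diff lever bar 3.882909090909091 toggle 3.37125 ref 66.028125
```

```bash
python3 -c "
from rig import bot
print(bot.finish_job())"
```

```text
the job is handed in; nothing more can be done
None
```

The table is set up as asked and the job is handed in, at about 45 s of the 208 s allowed. `finish_job` gives no verdict, so the results below are my own checks.

- **Toggle off:** flipped first. The bat tip was within about 4 px of its predicted off position in the wrist view.
- **Blanks:** four were present, two small and two large. All lie flat in their own trays, about 1–3 mm from the row's centre line and within about 40 mm of the middle.
- **Toggle on:** flipped back. The tip was within 3 px of its predicted on position.
- **Lever:** pressed to the bottom stop, where the force jumped to 32 N and the tool was within 1 mm of the height I computed for full down. I held it there over 0.4 s, then eased it up at about 0.3 rad/s, in contact with the bar at every reading.

**Last checks:** compared with the first side picture, the lever bar and toggle areas changed only by image noise, so the lever is home and the toggle on. The coloured look-alikes, glue stick, tube and scissors read where they started, within 1–2 cm of network error. The arm ended well clear of everything.

**What went wrong or disagreed:**
- The first try at one large blank closed over its top. It didn't move, and a lower grasp took it.
- In the final check the top and side cameras differed by up to about 14 mm on tray positions. I trusted the closer wrist views.
- The networks did not find the stapler in the last top view. The side view's estimate for it is too rough to prove it didn't move, but I never went near it.

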